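# Balance the tip-to-pour canister and park it in the beech rack

## Task

The sprung stem of the tip-to-pour stand is too weak for its full canister, so it lies over to one side: lift the stand a few centimetres by its black rib right where it is, tilt the stand to bring the canister upright, and keep it balanced there, off the shelf and with nothing touching the canister, for about five seconds. Then carry it to the slotted beech rack without ever letting the canister fall over to a side again, bring the stem from the front into the middle of the slot between the two tines, set the stand down gently and flat on the shelf, and let go so that the rack props the stem upright. Leave the yellow cup, the ball and the tumbler where they are.

Things in the scene. Friction and masses are not known exactly. Their poses are not given: they have to be found in the camera images.
- stand: Tip-to-pour stand, loose, 0.55 kg without the stem. Flat aluminium base plate 290 x 90 x 12 mm. Origin: on the underside, straight below the middle of the grip rib; x points along the plate from the rib to the stem, z up. The plate reaches from x = -100 to +190 mm; a dark counterweight block (50 x 80 mm, top 42 mm above the underside) is centred at x = -70 mm.
- rib (a point): Middle of the top of the stand's black grip rib, 80 mm above the stand's underside; axes as the stand's. The rib is 50 mm long (x), 24 mm thick (y) and stands up 68 mm from the plate; grip it from above across its thickness. The whole thing's centre of mass lies about 32 mm from the rib towards the stem.
- hinge (a point): The stem's hinge on the stand: 150 mm from the rib along the stand's x, 40 mm above the underside, hinge axis along x: the stem leans only to the stand's +y or -y. Centring spring 0.35 Nm/rad (zero when the stem is square to the plate), damper 0.08 Nms/rad, stops at 0.35 rad either side. Tilting the stand about its x axis pulls the stem to the same side through the spring.
- canister: Stem with the stainless canister, one piece on the stand's hinge. Origin on the hinge axis; z up along the stem, x the hinge axis. Stem 18 mm in diameter up to 165 mm, then the canister, 70 mm in diameter (lid 77 mm over its clips), up to 256 mm from the origin. At the start it lies on the stop towards the stand's -y; the stand is level.
- canister_top (a point): Top centre of the canister's lid, 256 mm from the hinge along the stem; axes as the canister's. Stem and canister weigh 0.26 kg nominal (varies 0.88 to 1.15 times), centre of mass 194 mm from the hinge, inertia about the hinge 0.0106 kg m2. Gravity, 0.50 Nm/rad, beats the spring: upright is unstable, doubling in roughly 0.4 s.
- rack: Slotted beech rack, fixed. Origin: on the shelf below the middle of its crossbar (30 x 270 x 30 mm, 155 to 185 mm high, six 25 mm aluminium jacks on top, 72 mm and more from the middle). Its front faces the rack's -x. Posts 30 mm square at y = +-105 mm on feet that leave 175 mm clear between them; a low board lies behind, front face at x = +47 mm.
- slot (a point): Middle of the slot between the rack's two tines, 37.5 mm in front of the crossbar's middle, 170 mm above the shelf; axes as the rack's; the stem comes in along +x. Tines 155 to 185 mm high, straight and 34 mm apart from 22.5 mm before to 22.5 mm behind this point, flared to about 75 mm at 51 mm in front of it. Parked, the hinge lies straight below this point.
- cup: Yellow plastic cup, bystander, 72 mm across, 85 mm high, origin at its underside.
- tumbler: Glass tumbler of amber marbles, bystander, 72 mm across, 95 mm high, origin at its underside.
- ball_center (a point): Centre of the orange bounce ball, bystander, 56 mm in diameter, sitting in a small wooden ring.

How it is judged:
By the outcome, as a careful person would: the job done as asked, in the order asked, and still so for the second after the job is handed in, with the robot touching nothing.
It also fails if it takes over 72 s, if anything falls off the work surface, if the arm or the gripper's body presses on something with over 40 N, if the wrist force passes 120 N, or if a joint passes its speed limit or range.

## Robot

A 6-joint arm with a two-finger parallel gripper is mounted at the origin on the work surface. World frame = base frame: x ahead of the robot, y to its left, z up, the work surface at z = 0. Lengths are in m, angles in rad, forces in N, time in s.
With the tool pointing down it reaches from about 0.25 to 0.775 m from the base axis. Payload 4 kg.
Tool frame: the origin (TCP) lies on the centre line of the jaws, within the pads' length; the fingertips stand 8 mm ahead of it and the grasp point (between the pads) lies 11 mm behind it; z points along the fingers, y is the direction in which the jaws open and shut (so a half turn about z gives the same grasp; the last joint's range is limited). The gripper opens to 94 mm and grips with 3 to 60 N. Pads are 16 mm wide; open, the fingers measure 119 mm over their backs; the gripper's body (75 mm by 177 mm) begins 78 mm behind the grasp point.
Start: joints at [1.15, 0.087, 1.371, -0, 1.684, -0.103], TCP at [0.172, 0.522, 0.214] pointing down, gripper open.
Joint ranges: [-3.1, 3.1], [-0.76, 2.03], [0.27, 2.55], [-1.08, 4.22], [0.17, 2.65], [-2.57, 2.57]. Speed limits (rad/s): [2.79, 2.79, 3.14, 3.14, 3.14, 3.14].

## Interface

Orientations are given as [roll, pitch, yaw] about the fixed x, y, z axes, in that order (R = Rz(yaw) Ry(pitch) Rx(roll)).
In Python, from bench import * gives the robot as it stands.
- The arm moves only by the tool step_arm, never from a script. Its argument "steps" is a list of rows, each an object of numbers: "jaw": the opening, from 0 (shut) to 1 (fully open); "tx", "ty", "tz": the shift along the tool's x, y, z in m; "ax", "ay", "az": the turn, a rotation vector about the tool's x, y, z in rad. In form: [{"jaw": .., "tx": .., "ty": .., "tz": .., "ax": .., "ay": .., "az": ..}, ...]. A call has 1 to 8 rows; each row is the pose to reach, as a shift and turn from the pose measured when the call began, along the tool's axes at that moment; what a row does not reach only later rows make up. A row lasts 1/10 s, in which the tool goes at most 50 mm and 8.59 degrees, less where a joint would pass 70% of its speed; a pose out of reach is approached as far as the arm can. A call with a gripper value outside its range is refused whole. The fingers move at their own pace and stop on an object; the grip force is fixed at half the most. Time passes only in rows, so rows that repeat a pose let the fingers close. It gives the time, the measured TCP pose, the force and the opening at its end, in the units of the state.
- get_obs(): the state, without advancing time (a new reading comes with each control period).
- snapshot(name): name is "scene" or "top" or "wrist"; returns (picture, depth): 480x640x3 uint8, red, green, blue; 480x640 float32, m along the optical axis (not along the pixel's ray), 0 where there is no reading.
- camera_model(name): a dict with "intrinsics" (3x3 intrinsics, pixels), "k1" (the pictures are not rectified: a ray, as slopes to the right and down, at radius r is drawn at 1 + k1 r^2 times it, then the intrinsics apply), "origin" and "orientation" of the camera in the world. Camera axes: x right, y down, z forward; pixel columns grow to the right and rows downward; lengths in m; the calibration is good to about 2 mm. A picture is of the moment at which its call begins: read the wrist's pose just before it. camera_model takes no time and is no camera call; for the wrist camera it gives the pose at the moment of the call.
- close_job(): hands the job in, once; it reports no verdict.
Trained networks look in the newest picture that a camera, given by its name, has taken for a name from the list of things; names that differ only in an ending like _2 or _b are one class to them, and where a whole thing is asked for, a point or a joint stands for the part that bears it (a point fixed in the world has none). Each returns a list of dicts, best first, with "confidence" (0 to 1); they miss things now and then, are a little off and sometimes report something else, mostly with a low value. They report only what shows in the picture. A call takes as long as a camera call.
- silhouettes(camera, query): "pixels" (480x640 bool, what is visible of it) and "rect" ([left, top, right, bottom] in pixels, round what is visible of it).
The state is a dict: "time": time; "joint_positions": joint angles; "qvel": joint speeds; "joint_torque": joint torques, N m; "tool_pos": TCP position; "ee_rot": TCP orientation; "wrist_force": force on the tool from outside, world axes, zero at the start; "wrist_torque": the same for the moment, N m; "width": finger opening in m.
Only numpy, scipy, OpenCV 4.12 (cv2) and the standard library are available. Lean on these libraries where they do the work, as an engineer would, in place of code of your own. Each camera call takes 0.05 s, during which the arm holds its last target. There are 200 camera calls.

## Working session

There is one attempt and no reset: what is moved stays moved. The work goes in short steps, Python scripts to look and compute and a tool call to move; the robot and the scene stay as the last step left them, time stands still between calls to the robot, and variables do not carry over. Pictures are saved under pics/ and viewed, about 8 in all and at most 12, crops included, and the job is handed in when it is done.

Besides the shell and the picture viewer there is one more tool, called after ">>>" as name([rows], argument=value, ...), one row to a line, values as JSON. step_arm: Moves the arm, as the interface text tells. Its arguments: {"type":"object","properties":{"steps":{"type":"array"}},"required":["steps"]}

```bash
ls; mkdir -p pics; python3 - <<'E'
from bench import *
import cv2,numpy as np
o=get_obs(); print({k:np.round(v,3).tolist() for k,v in o.items()})
for n in ("scene","top"):
    p,d=snapshot(n); cv2.imwrite(f"pics/{n}0.png",p[:,:,::-1]); np.savez(f"{n}0.npz",p=p,d=d)
    m=camera_model(n); print(n,{k:np.round(v,4).tolist() for k,v in m.items()})
    for q in ("stand","rack","canister","cup"):
        r=silhouettes(n,q)
        print(q,[(round(x['confidence'],2),x['rect']) for x in r[:2]])
E
```

```text
pics
{'time': 0.0, 'joint_positions': [1.15, 0.088, 1.372, 0.0, 1.684, -0.103], 'qvel': [-0.001, 0.001, 0.001, -0.001, -0.001, 0.001], 'joint_torque': [0.001, -34.018, -30.243, 0.072, 0.033, -0.0], 'tool_pos': [0.172, 0.522, 0.212], 'ee_rot': [-3.139, -0.0, 2.824], 'wrist_force': [-0.06, 0.191, -0.006], 'wrist_torque': [-0.018, -0.02, -0.036], 'width': 0.094}
scene {'intrinsics': [[540.6536, 0.0, 327.9233], [0.0, 540.6536, 246.105], [0.0, 0.0, 1.0]], 'k1': 0.0334, 'origin': [1.2891, 0.4015, 1.3143], 'orientation': [-2.5176, -0.0148, 2.1173]}
stand [(0.96, [349.7, 247.7, 433.3, 347.5])]
rack [(0.61, [194.4, 228.9, 286.1, 338.0])]
canister [(0.97, [352.9, 249.5, 397.6, 322.7])]
cup [(0.87, [196.8, 191.0, 222.3, 228.4])]
top {'intrinsics': [[550.9748, 0.0, 318.0296], [0.0, 550.9748, 240.1585], [0.0, 0.0, 1.0]], 'k1': -0.0266, 'origin': [0.3364, -0.019, 1.3439], 'orientation': [-2.9333, -0.0017, -1.4783]}
stand [(0.86, [222.0, 183.2, 281.3, 338.0])]
rack [(0.95, [351.9, 154.5, 476.9, 235.5])]
canister [(0.69, [232.1, 187.4, 282.4, 236.4])]
cup [(0.76, [481.3, 260.8, 518.1, 294.7]), (0.62, [352.2, 155.3, 477.4, 234.7])]
```

View pics/scene0.png

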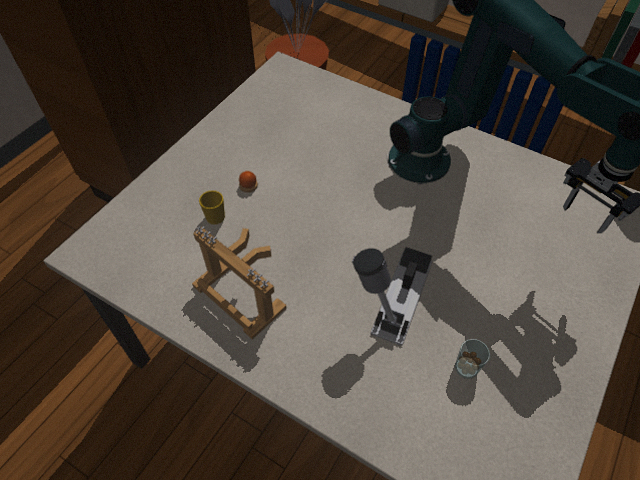

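View pics/top0.png

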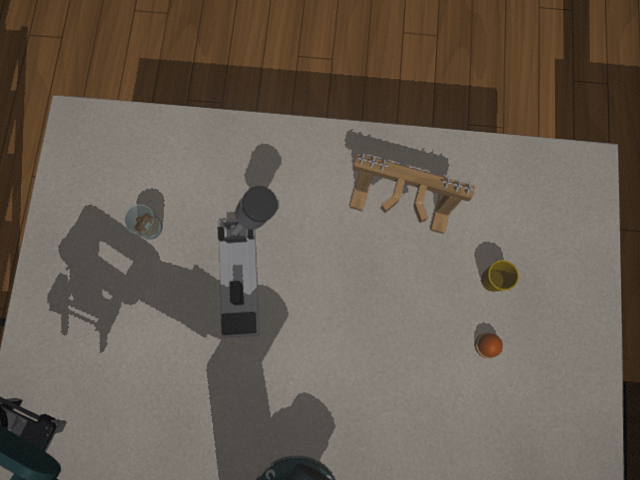

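The scene view shows the stand at about (395,295), leaning towards the rack side, and the rack at (240,285). In the top view the rib is at (236,291), the rack at (415,190), and the cup and ball on the right. Next I'll turn these into positions.

```bash
cat > h.py <<'E'
from bench import *
import cv2,numpy as np
from scipy.spatial.transform import Rotation as R
def undist(m,uv):
    K=np.array(m['intrinsics']); uv=np.asarray(uv,float).reshape(-1,1,2)
    return cv2.undistortPoints(uv,K,np.array([m['k1'],0,0,0.]))[:,0]
def cloud(m,d):
    v,u=np.mgrid[:480,:640]; s=undist(m,np.stack([u,v],-1).reshape(-1,2))
    P=np.c_[s,np.ones(len(s))]*d.reshape(-1,1)
    W=P@R.from_euler('xyz',m['orientation']).as_matrix().T+np.array(m['origin'])
    W[d.reshape(-1)==0]=np.nan
    return W.reshape(480,640,3)
def rect(P):
    r=cv2.minAreaRect((P[:,:2]*1000).astype(np.float32)); return r
def project(m,P):
    K=np.array(m['intrinsics']); c=(np.atleast_2d(P)-np.array(m['origin']))@R.from_euler('xyz',m['orientation']).as_matrix()
    s=c[:,:2]/c[:,2:]; s=s*(1+m['k1']*(s**2).sum(1,keepdims=True)); return s*K[0,0]+K[:2,2]
E
python3 - <<'E'
from h import *
for n in ("scene","top"):
    z=np.load(n+"0.npz"); W=cloud(camera_model(n),z['d']); p=z['p']
    reg=np.zeros((480,640),bool)
    if n=="top": S=(slice(175,345),slice(205,300)); Rk=(slice(145,245),slice(340,485))
    else: S=(slice(240,350),slice(335,440)); Rk=(slice(220,345),slice(185,295))
    A=W[S].reshape(-1,3); B=W[Rk].reshape(-1,3)
    for nm,Q,lo,hi in (("table",A,-.006,.006),("plate",A,.008,.017),("cw",A,.036,.047),("rib",A,.074,.086),("can",A,.2,.35),("xbar",B,.178,.192),("jacks",B,.2,.215),("tines",B,.16,.178),("feet",B,.01,.06)):
        P=Q[(Q[:,2]>lo)&(Q[:,2]<hi)]
        if len(P)>5: r=rect(P);print(n,nm,len(P),np.round(P.mean(0),4),np.round(r[0],1),np.round(r[1],1),round(r[2],2), np.median(P[:,2]).round(4))
E
```

```text
scene table 6870 [ 5.375e-01  1.491e-01 -3.000e-04] [508.8 157.1] [366.2 314.7] 30.88 -0.0004
scene plate 1519 [0.5306 0.2007 0.0119] [508.7 163. ] [341.1 254.9] 35.28 0.0119
scene cw 592 [0.469  0.1891 0.0416] [504.2 193.7] [269.9  85.9] 8.93 0.0416
scene rib 171 [0.4863 0.1894 0.0791] [533.6 195.3] [189.4  28. ] 6.46 0.0787
scene can 1226 [0.6388 0.143  0.2605] [631.  136.8] [95.8 72.1] 83.28 0.2708
scene xbar 1306 [ 0.7357 -0.1854  0.1841] [ 710.5 -186.6] [272.5 108.9] 79.1 0.184
scene jacks 61 [ 0.7508 -0.1837  0.204 ] [ 751.  -189.5] [251.6  24. ] 78.55 0.2032
scene tines 448 [ 0.7366 -0.1722  0.1693] [ 710.5 -183.7] [268.2 109.6] 79.18 0.1696
scene feet 1505 [ 0.7757 -0.1862  0.0273] [ 723.5 -261.2] [412.9 177.6] 66.37 0.0225
top table 10251 [ 5.624e-01  1.519e-01 -4.000e-04] [562.8 168.4] [428.8 242.1] 5.7 -0.0004
top plate 2297 [0.5158 0.19   0.0118] [558.  171.7] [380.6 201.2] 12.79 0.0117
top cw 865 [0.4311 0.1787 0.0413] [499.5 189.7] [261.4  83.7] 8.56 0.0413
top rib 235 [0.4715 0.1837 0.0793] [529.5 190.1] [179.8  23.9] 6.53 0.0793
top can 1368 [0.6183 0.13   0.2696] [620.9 131.4] [72.1 95.1] 33.03 0.2768
top xbar 1974 [ 0.7288 -0.1927  0.1847] [ 706.8 -188.9] [268.8 109.6] 79.45 0.1846
top jacks 73 [ 0.7426 -0.2039  0.2043] [ 745.1 -192.7] [252.  22.] 79.91 0.2024
top tines 387 [ 0.7161 -0.1926  0.1692] [ 699.2 -191.6] [263.2 103.2] 87.02 0.1693
top feet 740 [ 0.7162 -0.1984  0.0222] [ 761.  -198.7] [242.5 155.5] 79.4 0.0184
```

```bash
python3 - <<'E'
from h import *
for n in ("scene","top"):
    z=np.load(n+"0.npz"); W=cloud(camera_model(n),z['d'])
    S,Rk=((slice(175,345),slice(205,300)),(slice(145,245),slice(340,485))) if n=="top" else ((slice(240,350),slice(335,440)),(slice(220,345),slice(185,295)))
    A=W[S].reshape(-1,3); B=W[Rk].reshape(-1,3)
    def show(nm,P):
        r=cv2.minAreaRect((P[:,:2]*1000).astype(np.float32)); print(n,nm,len(P),np.round(P.mean(0),4),np.round(r[0],1),np.round(r[1],1),round(r[2],2))
    s=lambda Q,lo,hi:Q[(Q[:,2]>lo)&(Q[:,2]<hi)]
    P=s(A,.072,.086); P=P[P[:,0]<.53]; show("rib",P)
    P=s(A,.037,.046); P=P[P[:,0]<.44]; show("cw",P)
    P=s(A,.0095,.0145);P=P[(P[:,0]<.68)]; 
    # plate edges in 6.5deg frame
    y=np.radians(6.5); L=P[:,:2]@np.array([[np.cos(y),-np.sin(y)],[np.sin(y),np.cos(y)]])
    print("plate pct y",np.percentile(L[:,1],[1,5,50,95,99]).round(4),"x",np.percentile(L[:,0],[1,50,99]).round(4))
    for x0 in np.arange(.45,.66,.03):
        q=L[abs(L[:,0]-x0)<.01]; 
        if len(q)>10: print("  ",round(x0,2),len(q),np.percentile(q[:,1],[3,97]).round(4))
    P=s(B,.178,.192); y=np.radians(-10.7); M=np.array([[np.cos(y),-np.sin(y)],[np.sin(y),np.cos(y)]])
    L=P[:,:2]@M; np.set_printoptions(suppress=True)
    xm=np.percentile(L[:,0],99)
    for y0 in np.arange(L[:,1].min()-.0,L[:,1].max(),.01):
        q=L[abs(L[:,1]-y0)<.005]
        if len(q)>4: print("  yr %.3f n%d x %.4f..%.4f"%(y0,len(q),q[:,0].min(),q[:,0].max()))
    print("yr range",L[:,1].min(),L[:,1].max())
    # tine inner walls: points with x far front
E
```

```text
scene rib 155 [0.4684 0.188  0.0789] [467.1 187.9] [56.4 26.6] 8.25
scene cw 352 [0.3978 0.177  0.0415] [399.4 177. ] [56.5 81.9] 9.99
plate pct y [0.088  0.0942 0.1449 0.1794 0.1848] x [0.4079 0.5438 0.6746]
   0.45 76 [0.0872 0.1756]
   0.48 75 [0.0893 0.1771]
   0.51 107 [0.0917 0.1772]
   0.54 137 [0.0943 0.1787]
   0.57 113 [0.1064 0.1797]
   0.6 30 [0.0934 0.184 ]
   0.63 24 [0.1088 0.1843]
   0.66 128 [0.0974 0.185 ]
  yr -0.188 n9 x 0.7548..0.7850
  yr -0.178 n12 x 0.7588..0.7854
  yr -0.168 n33 x 0.7567..0.7865
  yr -0.158 n24 x 0.7561..0.7861
  yr -0.148 n30 x 0.7550..0.7851
  yr -0.138 n25 x 0.7573..0.7859
  yr -0.128 n23 x 0.7554..0.7855
  yr -0.118 n40 x 0.7545..0.7862
  yr -0.108 n34 x 0.7574..0.7859
  yr -0.098 n58 x 0.6782..0.7860
  yr -0.088 n77 x 0.6803..0.7865
  yr -0.078 n118 x 0.6919..0.7865
  yr -0.068 n86 x 0.7055..0.7872
  yr -0.058 n43 x 0.7561..0.7858
  yr -0.048 n40 x 0.7555..0.7861
  yr -0.038 n55 x 0.7132..0.7864
  yr -0.028 n114 x 0.6912..0.7866
  yr -0.018 n115 x 0.6835..0.7858
  yr -0.008 n74 x 0.6786..0.7856
  yr 0.002 n43 x 0.6877..0.7859
  yr 0.012 
[... 957 characters left out ...]
.119 n53 x 0.7526..0.7826
  yr -0.109 n63 x 0.6831..0.7828
  yr -0.099 n93 x 0.6769..0.7830
  yr -0.089 n144 x 0.6749..0.7832
  yr -0.079 n178 x 0.6885..0.7838
  yr -0.069 n104 x 0.7030..0.7824
  yr -0.059 n63 x 0.7524..0.7831
  yr -0.049 n63 x 0.7525..0.7835
  yr -0.039 n79 x 0.7097..0.7831
  yr -0.029 n170 x 0.6936..0.7837
  yr -0.019 n148 x 0.6777..0.7823
  yr -0.009 n102 x 0.6764..0.7841
  yr 0.001 n61 x 0.6836..0.7823
  yr 0.011 n53 x 0.7534..0.7818
  yr 0.021 n37 x 0.7516..0.7823
  yr 0.031 n56 x 0.7530..0.7822
  yr 0.041 n39 x 0.7519..0.7837
  yr 0.051 n56 x 0.7529..0.7841
  yr 0.061 n43 x 0.7539..0.7829
  yr 0.071 n43 x 0.7536..0.7831
yr range -0.18868013007054182 0.08012135712148946
```

>>> step_arm([
  {"jaw": 1,"tx": -0.02,"ty": -0.01,"tz": 0,"az": -0.03},
  {"jaw": 1,"tx": -0.06,"ty": -0.034,"tz": 0.005,"az": -0.08},
  {"jaw": 1,"tx": -0.1,"ty": -0.057,"tz": 0.01,"az": -0.14},
  {"jaw": 1,"tx": -0.14,"ty": -0.08,"tz": 0.015,"az": -0.19},
  {"jaw": 1,"tx": -0.18,"ty": -0.103,"tz": 0.02,"az": -0.24},
  {"jaw": 1,"tx": -0.22,"ty": -0.125,"tz": 0.025,"az": -0.29},
  {"jaw": 1,"tx": -0.26,"ty": -0.147,"tz": 0.03,"az": -0.34},
  {"jaw": 1,"tx": -0.3,"ty": -0.17,"tz": 0.035,"az": -0.39},
])

```text
invalid input
```

```bash
cat >> h.py <<'E'
def goto(pos,rpy):
    """shift and rotvec in the present tool frame"""
    o=get_obs(); T=R.from_euler('xyz',o['ee_rot'])
    return np.round(T.inv().apply(np.array(pos)-o['tool_pos']),4), np.round((T.inv()*R.from_euler('xyz',rpy)).as_rotvec(),4)
E
python3 - <<'E'
from h import *
o=get_obs(); print({k:np.round(o[k],4).tolist() for k in('time','tool_pos','ee_rot','joint_positions','qvel')})
print(goto([.479,.1875,.16],[np.pi,0,np.pi+.156]))
E
```

```text
{'time': 0.5, 'tool_pos': [0.1719, 0.5225, 0.2135], 'ee_rot': [3.1415, -0.0, 2.8238], 'joint_positions': [1.1499, 0.0872, 1.3707, 0.0, 1.6836, -0.1031], 'qvel': [0.001, 0.0013, -0.0014, -0.0012, 0.0007, -0.0013]}
(array([-0.3964, -0.2222,  0.0535]), array([ 1.000e-04,  0.000e+00, -4.738e-01]))
```

>>> step_arm([
  {"jaw": 1.0,"tx": -0.02,"ty": -0.01,"tz": 0.0,"ax": 0.0,"ay": 0.0,"az": -0.03},
  {"jaw": 1.0,"tx": -0.06,"ty": -0.034,"tz": 0.005,"ax": 0.0,"ay": 0.0,"az": -0.08},
  {"jaw": 1.0,"tx": -0.1,"ty": -0.057,"tz": 0.01,"ax": 0.0,"ay": 0.0,"az": -0.14},
  {"jaw": 1.0,"tx": -0.14,"ty": -0.08,"tz": 0.015,"ax": 0.0,"ay": 0.0,"az": -0.19},
  {"jaw": 1.0,"tx": -0.18,"ty": -0.103,"tz": 0.02,"ax": 0.0,"ay": 0.0,"az": -0.24},
  {"jaw": 1.0,"tx": -0.22,"ty": -0.125,"tz": 0.025,"ax": 0.0,"ay": 0.0,"az": -0.29},
  {"jaw": 1.0,"tx": -0.26,"ty": -0.147,"tz": 0.03,"ax": 0.0,"ay": 0.0,"az": -0.34},
  {"jaw": 1.0,"tx": -0.3,"ty": -0.17,"tz": 0.035,"ax": 0.0,"ay": 0.0,"az": -0.39},
])

```text
time: 1.3
tool_pos: [0.4048, 0.2658, 0.1786]
ee_rot: [3.141, 0.001, -3.067]
wrist_force: [0.3, -0.7, -0.7]
width: 0.0941
```

>>> step_arm([
  {"jaw": 1.0,"tx": -0.022,"ty": -0.027,"tz": 0.006,"ax": 0.0,"ay": 0.0,"az": -0.03},
  {"jaw": 1.0,"tx": -0.045,"ty": -0.055,"tz": 0.012,"ax": 0.0,"ay": 0.0,"az": -0.06},
  {"jaw": 1.0,"tx": -0.068,"ty": -0.083,"tz": 0.018,"ax": 0.0,"ay": 0.0,"az": -0.082},
  {"jaw": 1.0,"tx": -0.068,"ty": -0.083,"tz": 0.018,"ax": 0.0,"ay": 0.0,"az": -0.082},
])

```text
time: 1.7
tool_pos: [0.4806, 0.1848, 0.1594]
ee_rot: [-3.14, -0.0, -2.99]
wrist_force: [-0.5, 0.8, 0.4]
width: 0.094
```

```bash
python3 - <<'E'
from h import *
o=get_obs(); m=camera_model('wrist'); p,d=snapshot('wrist'); cv2.imwrite('pics/w1.png',p[:,:,::-1]); W=cloud(m,d)
print({k:np.round(o[k],4).tolist() for k in('time','tool_pos','ee_rot','joint_positions')}, m)
A=W.reshape(-1,3)
for nm,lo,hi in(("rib",.074,.086),("cw",.036,.047),("plate",.0095,.0145)):
    P=A[(A[:,2]>lo)&(A[:,2]<hi)]
    if len(P)>20: 
        r=rect(P); print(nm,len(P),P.mean(0).round(4),r)
E
```

```text
{'time': 1.7, 'tool_pos': [0.4806, 0.1848, 0.1594], 'ee_rot': [-3.1404, -0.0003, -2.9903], 'joint_positions': [0.2578, 0.0266, 1.5417, -0.0012, 1.5738, -1.4642]} {'intrinsics': array([[411.67129073,   0.        , 315.06429623],
       [  0.        , 411.67129073, 239.83977874],
       [  0.        ,   0.        ,   1.        ]]), 'k1': 0.003304620385736881, 'origin': array([0.41487698, 0.17561563, 0.33023463]), 'orientation': array([2.90835304e+00, 9.17777310e-04, 1.72140311e+00])}
rib 3339 [0.4792 0.1884 0.0795] ((529.501953125, 192.6953887939453), (179.8108673095703, 26.37790298461914), 4.783944606781006)
cw 9889 [0.4153 0.1797 0.0414] ((500.7517395019531, 192.2534637451172), (261.0493469238281, 83.75627899169922), 9.395501136779785)
plate 19542 [0.5053 0.1936 0.0115] ((509.6390380859375, 194.53201293945312), (289.00439453125, 89.54987335205078), 9.03421688079834)
```

View pics/w1.png

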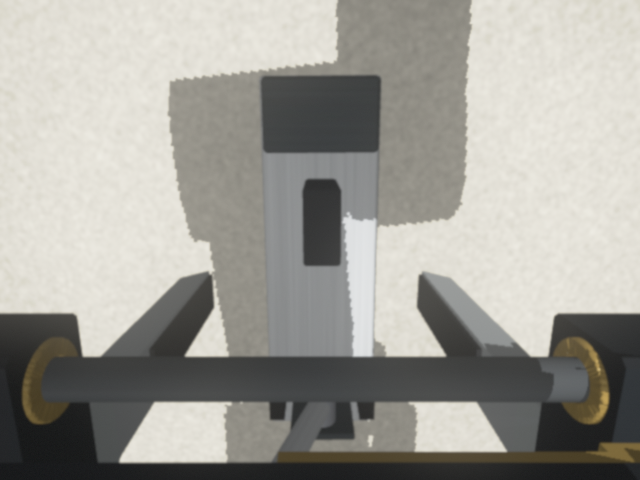

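The wrist view shows the rib at (322,222), between and in line with the open fingers. The plate fit measures 289 x 89.5 mm at yaw 9.03°, which matches the model. I'll go down and grip it.

>>> step_arm([
  {"jaw": 1.0,"tx": 0.002,"ty": 0.005,"tz": 0.03,"ax": 0.0,"ay": 0.0,"az": -0.006},
  {"jaw": 1.0,"tx": 0.002,"ty": 0.005,"tz": 0.06,"ax": 0.0,"ay": 0.0,"az": -0.006},
  {"jaw": 1.0,"tx": 0.002,"ty": 0.005,"tz": 0.09,"ax": 0.0,"ay": 0.0,"az": -0.006},
  {"jaw": 1.0,"tx": 0.002,"ty": 0.005,"tz": 0.109,"ax": 0.0,"ay": 0.0,"az": -0.006},
  {"jaw": 0.4,"tx": 0.002,"ty": 0.005,"tz": 0.109,"ax": 0.0,"ay": 0.0,"az": -0.006},
  {"jaw": 0.0,"tx": 0.002,"ty": 0.005,"tz": 0.109,"ax": 0.0,"ay": 0.0,"az": -0.006},
  {"jaw": 0.0,"tx": 0.002,"ty": 0.005,"tz": 0.109,"ax": 0.0,"ay": 0.0,"az": -0.006},
  {"jaw": 0.0,"tx": 0.002,"ty": 0.005,"tz": 0.109,"ax": 0.0,"ay": 0.0,"az": -0.006},
])

```text
time: 2.55
tool_pos: [0.4777, 0.1919, 0.0528]
ee_rot: [3.141, 0.003, -2.983]
wrist_force: [0.1, 0.2, -0.3]
width: 0.0651
```

>>> step_arm([
  {"jaw": 0.0,"tx": 0.0,"ty": 0.0,"tz": 0.001,"ax": 0.0,"ay": 0.0,"az": 0.0},
  {"jaw": 0.0,"tx": 0.0,"ty": 0.0,"tz": 0.001,"ax": 0.0,"ay": 0.0,"az": 0.0},
  {"jaw": 0.0,"tx": 0.0,"ty": 0.0,"tz": 0.001,"ax": 0.0,"ay": 0.0,"az": 0.0},
  {"jaw": 0.0,"tx": 0.0,"ty": 0.0,"tz": 0.001,"ax": 0.0,"ay": 0.0,"az": 0.0},
  {"jaw": 0.0,"tx": 0.0,"ty": 0.0,"tz": 0.001,"ax": 0.0,"ay": 0.0,"az": 0.0},
  {"jaw": 0.0,"tx": 0.0,"ty": 0.0,"tz": 0.001,"ax": 0.0,"ay": 0.0,"az": 0.0},
  {"jaw": 0.0,"tx": 0.0,"ty": 0.0,"tz": 0.001,"ax": 0.0,"ay": 0.0,"az": 0.0},
  {"jaw": 0.0,"tx": 0.0,"ty": 0.0,"tz": 0.001,"ax": 0.0,"ay": 0.0,"az": 0.0},
])

```text
time: 3.35
tool_pos: [0.4778, 0.1912, 0.0518]
ee_rot: [-3.141, 0.003, -2.983]
wrist_force: [0.6, -3.8, 1.7]
width: 0.0238
```

```bash
python3 - <<'E'
from h import *
for i in range(3):
    o=get_obs(); print({k:np.round(o[k],4).tolist() for k in('time','tool_pos','ee_rot','width','wrist_force','wrist_torque')})
    p,d=snapshot('scene')
m=camera_model('scene'); W=cloud(m,d); A=W[200:350,310:450].reshape(-1,3); P=A[(A[:,2]>.215)&(A[:,2]<.36)&(A[:,0]>.55)]
print(len(P),P.mean(0))
E
```

```text
{'time': 3.35, 'tool_pos': [0.4778, 0.1912, 0.0518], 'ee_rot': [-3.1412, 0.0028, -2.9829], 'width': 0.0238, 'wrist_force': [0.6441, -3.7907, 1.667], 'wrist_torque': [-0.8988, -0.1073, -0.0771]}
{'time': 3.4, 'tool_pos': [0.4778, 0.1912, 0.0518], 'ee_rot': [-3.1413, 0.0028, -2.9829], 'width': 0.0238, 'wrist_force': [1.2444, -4.6331, 1.0411], 'wrist_torque': [-0.9615, -0.1222, -0.1127]}
{'time': 3.45, 'tool_pos': [0.4778, 0.1914, 0.0518], 'ee_rot': [-3.1414, 0.0028, -2.9828], 'width': 0.0243, 'wrist_force': [0.8172, -4.8133, 0.792], 'wrist_torque': [-1.0113, -0.1292, -0.0662]}
1142 [0.63758482 0.14384264 0.26459413]
```

```bash
cat > bal.py <<'E'
from h import *
import json,time,os
from scipy.optimize import least_squares
XG,ZG=.013,.0518; Rts0=np.diag([-1.,1,-1])
def heading(o):
    T=R.from_euler('xyz',o['ee_rot']).as_matrix()@Rts0   # stand axes in world
    psi=np.arctan2(T[1,0],T[0,0]); ey=np.array([-np.sin(psi),np.cos(psi),0])
    return T,psi,ey,np.arctan2(T[:,2]@ey,T[2,2])
def hinge(o,T): return np.array(o['tool_pos'])+T@np.array([.15-XG,0,.04-ZG])
def sdf(P,H,ey,lam):
    u=ey*np.sin(lam)+np.array([0,0,np.cos(lam)]); w=P-H; a=w@u; r=np.linalg.norm(w-np.outer(a,u),axis=1)
    return np.max([r-.0355,a-.256,.165-a],axis=0)
def pts(o,d,off,cam='scene'):
    T,psi,ey,phi=heading(o); H=hinge(o,T); A=cloud(camera_model(cam),d).reshape(-1,3)-off; w=A-H; ex=np.array([ey[1],-ey[0],0])
    k=(abs(w@ex)<.05)&(w[:,2]>.145)&(w[:,2]<.29)&(abs(w@ey)<.16); return A[k],H,ey,phi
def est(o,d,off,lam0=0,cam='scene'):
    P,H,ey,phi=pts(o,d,off,cam)
    best=min((least_squares(lambda q:sdf(P,H,ey,q[0]),[l],loss='soft_l1',f_scale=.003) for l in (lam0,lam0-.15,lam0+.15)),key=lambda s:s.cost)
    return best.x[0],phi,len(P),np.sqrt(np.median(best.fun**2))
E
python3 - <<'E'
from bal import *
o=get_obs(); T,psi,ey,phi=heading(o); print('psi',psi,'phi',phi,'pitch',T[:,0])
for cam in('scene','top'):
    p,d=snapshot(cam); P,H,ey,_=pts(o,d,0,cam)
    if cam=='scene': np.savez('cal.npz',d=d)
    f=lambda q:sdf(P-q[:3],H,ey,q[3] if len(q)>3 else -.35)
    s=least_squares(f,[0,0,0.],loss='soft_l1',f_scale=.003); print(cam,len(P),'off',s.x.round(4),np.median(abs(s.fun)))
    s=least_squares(f,[0,0,0.,-.35],loss='soft_l1',f_scale=.003); print(cam,'free lam',s.x.round(4),np.median(abs(s.fun)))
    print('lam no off',est(o,d,np.zeros(3),-.3,cam))
print(get_obs()['time'])
E
```

```text
psi 0.15881814882942508 phi -5.083752658401878e-06 pitch [0.98741106 0.15815073 0.00278175]
scene 1239 off [ 0.0004 -0.0007 -0.0009] 0.0010879828587621043
scene free lam [ 0.0009 -0.0033 -0.0019 -0.3369] 0.001092823309276715
lam no off (np.float64(-0.3541430361004086), np.float64(-5.083752658401878e-06), 1239, np.float64(0.001136475205716747))
top 1384 off [-0.0002 -0.0029 -0.001 ] 0.0010259686612812922
top free lam [ 2.000e-04 -5.100e-03 -1.800e-03 -3.392e-01] 0.0009651340621781648
lam no off (np.float64(-0.36258613711459664), np.float64(-5.083752658401878e-06), 1384, np.float64(0.0010881369507710834))
3.6
```

```bash
cat > step.py <<'E'
"""step.py NEXEC x y z psi [rows] [level]: update the filter over NEXEC rows done, plan 8 rows towards pose x y z psi (rest to rest)"""
from bal import *
import sys
OFF=np.array([.0004,-.0007,-.0009]); k,dm=.35,.08; DT=.01; LAG=.03
def sim(x,ph,hy,n):
    """x=[lam,om,s,b]; ph,hy sampled each DT (n+1)"""
    l,w,s,b=x; G,I,ml=.495*s,.0106*s,.0504*s; a=np.gradient(np.gradient(hy,DT),DT); dp=np.diff(ph)/DT; out=[]
    for i in range(n):
        w+=DT*(G*np.sin(l)-k*(l-ph[i+1]-b)-dm*(w-dp[i])-ml*a[i])/I; l+=DT*w
        r=l-ph[i+1]
        if abs(r)>.35: l=ph[i+1]+np.sign(r)*.35; w=dp[i] if (w-dp[i])*r>0 else w
        out.append((l,w))
    return np.array(out)
def smooth(t,T,V,lag=LAG):
    v=np.interp(t,T,V); y=v.copy(); y[0]=V[0]
    for i in range(1,len(y)): y[i]=y[i-1]+(v[i]-y[i-1])*min(1,DT/lag)
    return y
def prop(x,C,ph,hy,n):
    if n<1: return x,C
    f=lambda q:np.r_[sim(q,ph,hy,n)[-1],q[2:]]
    y=f(x); J=np.array([(f(x+e)-y)/1e-4 for e in np.eye(4)*1e-4]).T
    return y,J@C@J.T+np.diag([1e-5,2e-4,1e-6,2e-6])*n*DT
def upd(x,C,z,sd=.006):
    S=C[0,0]+sd**2; K=C[:,0]/S; nu=z-x[0]; return x+K*nu,C-np.outer(K,C[0]),nu
def main():
    nex=int(sys.argv[1]); goal=np.array([float(v) for v in sys.argv[2:6]]); N=8; level='level' in sys.argv
    S=json.load(open('st.json')) if os.path.exists('st.json') else None
    o=get_obs(); p,d=snapshot('scene'); z0,phi0,n0,e0=est(o,d,OFF,S['x'][0] if S else -.35)
    o1=get_obs(); p,d=snapshot('scene'); z1,phi1,n1,e1=est(o1,d,OFF,z0); o2=get_obs(); t0,t1,t2=o['time'],o1['time'],o2['time']
    if S is None: x=np.array([-.35,0,1,0]);C=np.diag([1e-5,1e-5,.09**2,.01**2]); nu0=0
    else:
        x,C=np.array(S['x']),np.array(S['C']); n=int(round((t0-S['t'])/DT)); t=np.arange(n+1)*DT
        T=np.r_[0,.1*np.arange(1,nex+1)]; ph=smooth(t,T,np.r_[S['phi'],S['rphi'][:nex]])
        hy=smooth(t,T,np.r_[0,S['rhy'][:nex]]); x,C=prop(x,C,ph,hy,n); x,C,nu0=upd(x,C,z0)
    n=int(round((t1-t0)/DT)); c=lambda v,n:np.full(n+1,v); x,C=prop(x,C,c(phi0,n),c(0.,n),n); x,C,nu1=upd(x,C,z1)
    n=int(round((t2-t1)/DT)); x,C=prop(x,C,c(phi1,n),c(0.,n),n)
    T,psi,ey,phi=heading(o2); pos=np.array(o2['tool_pos'])
    print(f"t {t2:.2f} meas {z0:.3f} {z1:.3f} (n {n1} e {e1:.4f}) innov {nu0:.3f} {nu1:.3f} x {x.round(3)} sd {np.sqrt(np.diag(C)).round(3)} phi {phi0:.3f}->{phi:.3f} (cmd {S['rphi'][nex-1] if S and nex else 0:.3f}) pos {pos.round(4)} psi {psi:.4f} F {np.round(o2['wrist_force'],1)} Tq {np.round(o2['wrist_torque'],2)}")
    q=np.minimum(np.arange(1,N+1)/N,1); mj=10*q**3-15*q**4+6*q**5
    P=pos+np.outer(mj,goal[:3]-pos); PS=psi+mj*(goal[3]-psi)
    exy=np.array([[np.cos(a),np.sin(a)] for a in PS]); h0=pos[:2]+.137*np.array([np.cos(psi),np.sin(psi)])
    HY=(P[:,:2]+.137*exy-h0)@ey[:2]
    M=16; t=np.arange(M*10+1)*DT; Tn=.1*np.arange(M+2+1)[:M+1]
    hy=smooth(t,np.r_[0,.1*np.arange(1,N+1)],np.r_[0,HY])
    def res(f):
        # 0.1 s hold after row N for the pictures
        ph=smooth(t,Tn,np.r_[phi,f[:N],f[N-1],f[N:]][:M+1]); Y=sim(x,ph,hy,M*10)
        return np.r_[Y[9::10,0]*np.linspace(.5,2,M),Y[-1]*[8,5],Y[79]*[4,2],np.diff(np.r_[phi,f])*1.0,f*.15,np.clip(abs(f)-.26,0,1)*20]
    if level: f=phi*(1-mj); f=np.r_[f,np.zeros(M-1-N)]
    else: f=least_squares(res,np.full(M-1,0.)+phi*0,diff_step=1e-4,max_nfev=25).x
    f=f.round(3); ph=smooth(t,Tn,np.r_[phi,f[:N],f[N-1],f[N:]][:M+1]); Y=sim(x,ph,hy,M*10)
    print('lam pred',Y[9::10,0].round(3)); 
    Tm=R.from_euler('xyz',o2['ee_rot']); rows=[]
    for i in range(N):
        sh=Tm.inv().apply(P[i]-pos).round(4); rv=(Tm.inv()*R.from_matrix((R.from_euler('z',PS[i])*R.from_euler('x',-f[i])).as_matrix()@Rts0)).as_rotvec().round(3)
        rows.append('{"jaw": 0.0, "tx": %.4f, "ty": %.4f, "tz": %.4f, "ax": %.3f, "ay": %.3f, "az": %.3f}'%(*sh,*rv))
    print('['+', '.join(rows)+']')
    json.dump(dict(t=t2,x=x.tolist(),C=C.tolist(),phi=phi,rphi=f[:N].tolist(),rhy=HY.tolist()),open('st.json','w'))
main()
E
python3 step.py 0 .4778 .1912 .095 .1588 level
```

```text
t 3.70 meas -0.350 -0.351 (n 1238 e 0.0011) innov 0.000 -0.000 x [-0.35  0.    1.    0.  ] sd [0.001 0.003 0.09  0.01 ] phi -0.000->-0.000 (cmd 0.000) pos [0.4777 0.1917 0.0518] psi 0.1591 F [ 0.5 -4.2  0.4] Tq [-1.12 -0.15 -0.04]
lam pred [-0.35 -0.35 -0.35 -0.35 -0.35 -0.35 -0.35 -0.35 -0.35 -0.35 -0.35 -0.35
 -0.35 -0.35 -0.35 -0.35]
[{"jaw": 0.0, "tx": -0.0000, "ty": -0.0000, "tz": -0.0007, "ax": 0.000, "ay": 0.003, "az": 0.000}, {"jaw": 0.0, "tx": -0.0000, "ty": -0.0001, "tz": -0.0045, "ax": 0.000, "ay": 0.003, "az": 0.000}, {"jaw": 0.0, "tx": -0.0000, "ty": -0.0001, "tz": -0.0119, "ax": 0.000, "ay": 0.003, "az": 0.000}, {"jaw": 0.0, "tx": -0.0001, "ty": -0.0003, "tz": -0.0216, "ax": 0.000, "ay": 0.003, "az": 0.000}, {"jaw": 0.0, "tx": -0.0001, "ty": -0.0004, "tz": -0.0313, "ax": 0.000, "ay": 0.003, "az": 0.000}, {"jaw": 0.0, "tx": -0.0001, "ty": -0.0005, "tz": -0.0388, "ax": 0.000, "ay": 0.003, "az": 0.000}, {"jaw": 0.0, "tx": -0.0001, "ty": -0.0005, "tz": -0.0425, "ax": 0.000, "ay": 0.003, "az": 0.000}, {"jaw": 0.0, "tx": -0.0001, "ty": -0.0005, "tz": -0.0432, "ax": 0.000, "ay": 0.003, "az": 0.000}]
```

>>> step_arm([
  {"jaw": 0.0,"tx": 0.0,"ty": 0.0,"tz": -0.001,"ax": 0.0,"ay": 0.0,"az": 0.0},
  {"jaw": 0.0,"tx": 0.0,"ty": 0.0,"tz": -0.005,"ax": 0.0,"ay": 0.0,"az": 0.0},
  {"jaw": 0.0,"tx": 0.0,"ty": 0.0,"tz": -0.012,"ax": 0.0,"ay": 0.0,"az": 0.0},
  {"jaw": 0.0,"tx": 0.0,"ty": 0.0,"tz": -0.022,"ax": 0.0,"ay": 0.0,"az": 0.0},
  {"jaw": 0.0,"tx": 0.0,"ty": 0.0,"tz": -0.031,"ax": 0.0,"ay": 0.0,"az": 0.0},
  {"jaw": 0.0,"tx": 0.0,"ty": 0.0,"tz": -0.039,"ax": 0.0,"ay": 0.0,"az": 0.0},
  {"jaw": 0.0,"tx": 0.0,"ty": 0.0,"tz": -0.043,"ax": 0.0,"ay": 0.0,"az": 0.0},
  {"jaw": 0.0,"tx": 0.0,"ty": 0.0,"tz": -0.043,"ax": 0.0,"ay": 0.0,"az": 0.0},
])

```text
time: 4.5
tool_pos: [0.4783, 0.1919, 0.096]
ee_rot: [3.141, 0.005, -2.983]
wrist_force: [0.3, -0.8, -7.2]
width: 0.0235
```

```bash
python3 step.py 8 .4778 .1912 .095 .1588; python3 - <<'E'
from bal import *
m=camera_model('wrist'); p,d=snapshot('wrist'); A=cloud(m,d).reshape(-1,3)
P=A[(A[:,2]>.045)&(A[:,2]<.065)&(abs(A[:,0]-.51)<.25)&(abs(A[:,1]-.19)<.1)]; q=np.linalg.lstsq(np.c_[P[:,:2],np.ones(len(P))],P[:,2],rcond=None)[0]; print('plate plane slope',q,len(P)); T=heading(get_obs())[0]; print(T[:,0],T[:,2],rect(P))
E
```

```text
t 4.60 meas -0.353 -0.351 (n 1315 e 0.0010) innov -0.003 -0.001 x [-0.351  0.     1.     0.   ] sd [0.001 0.003 0.09  0.01 ] phi -0.001->-0.000 (cmd -0.000) pos [0.4775 0.1916 0.0947] psi 0.1590 F [ 0.  -0.  -7.9] Tq [ 0.14  0.14 -0.04]
lam pred [-0.306 -0.267 -0.244 -0.219 -0.183 -0.12  -0.038  0.002 -0.002 -0.003
 -0.01  -0.015 -0.022 -0.027 -0.014  0.001]
[{"jaw": 0.0, "tx": -0.0000, "ty": -0.0000, "tz": -0.0000, "ax": 0.055, "ay": 0.003, "az": -0.000}, {"jaw": 0.0, "tx": -0.0000, "ty": -0.0001, "tz": -0.0000, "ax": 0.077, "ay": 0.003, "az": -0.000}, {"jaw": 0.0, "tx": -0.0001, "ty": -0.0001, "tz": -0.0001, "ax": 0.101, "ay": 0.003, "az": -0.000}, {"jaw": 0.0, "tx": -0.0001, "ty": -0.0002, "tz": -0.0001, "ax": 0.125, "ay": 0.003, "az": -0.000}, {"jaw": 0.0, "tx": -0.0002, "ty": -0.0004, "tz": -0.0002, "ax": 0.159, "ay": 0.003, "az": -0.000}, {"jaw": 0.0, "tx": -0.0002, "ty": -0.0004, "tz": -0.0003, "ax": 0.221, "ay": 0.003, "az": -0.000}, {"jaw": 0.0, "tx": -0.0002, "ty": -0.0005, "tz": -0.0003, "ax": 0.212, "ay": 0.003, "az": -0.000}, {"jaw": 0.0, "tx": -0.0003, "ty": -0.0005, "tz": -0.0003, "ax": 0.059, "ay": 0.003, "az": 0.000}]
plate plane slope [-0.00122207  0.0021383   0.05460764] 21199
[0.9873878  0.15830867 0.00192348] [-1.84184148e-03 -6.62376957e-04  9.99998084e-01] ((506.300537109375, 197.10183715820312), (172.47877502441406, 90.36779022216797), 9.10161018371582)
```

>>> step_arm([
  {"jaw": 0.0,"tx": 0.0,"ty": 0.0,"tz": 0.0,"ax": 0.055,"ay": 0.0,"az": 0.0},
  {"jaw": 0.0,"tx": 0.0,"ty": 0.0,"tz": 0.0,"ax": 0.077,"ay": 0.0,"az": 0.0},
  {"jaw": 0.0,"tx": 0.0,"ty": 0.0,"tz": 0.0,"ax": 0.101,"ay": 0.0,"az": 0.0},
  {"jaw": 0.0,"tx": 0.0,"ty": 0.0,"tz": 0.0,"ax": 0.125,"ay": 0.0,"az": 0.0},
  {"jaw": 0.0,"tx": 0.0,"ty": 0.0,"tz": 0.0,"ax": 0.159,"ay": 0.0,"az": 0.0},
])

```text
time: 5.15
tool_pos: [0.4773, 0.1915, 0.0943]
ee_rot: [-2.982, 0.002, -2.983]
wrist_force: [-0.4, 0.0, -8.0]
width: 0.0238
```

```bash
python3 step.py 5 .4778 .1912 .095 .1588
```

```text
t 5.25 meas -0.105 -0.075 (n 1347 e 0.0011) innov 0.056 -0.001 x [-0.043  0.629  0.913  0.003] sd [0.005 0.022 0.03  0.01 ] phi 0.160->0.159 (cmd 0.159) pos [0.477  0.1925 0.094 ] psi 0.1604 F [-0.2 -0.5 -7. ] Tq [ 0.35  0.19 -0.02]
lam pred [ 0.002  0.015  0.015  0.01   0.006  0.002  0.    -0.     0.     0.
 -0.    -0.    -0.    -0.    -0.    -0.   ]
[{"jaw": 0.0, "tx": -0.0000, "ty": -0.0000, "tz": -0.0000, "ax": -0.066, "ay": 0.001, "az": -0.000}, {"jaw": 0.0, "tx": -0.0001, "ty": -0.0002, "tz": -0.0001, "ax": -0.111, "ay": 0.001, "az": 0.000}, {"jaw": 0.0, "tx": -0.0002, "ty": -0.0004, "tz": -0.0002, "ax": -0.138, "ay": 0.001, "az": 0.000}, {"jaw": 0.0, "tx": -0.0003, "ty": -0.0008, "tz": -0.0004, "ax": -0.152, "ay": 0.001, "az": 0.001}, {"jaw": 0.0, "tx": -0.0005, "ty": -0.0011, "tz": -0.0006, "ax": -0.159, "ay": 0.001, "az": 0.001}, {"jaw": 0.0, "tx": -0.0006, "ty": -0.0014, "tz": -0.0007, "ax": -0.161, "ay": 0.001, "az": 0.001}, {"jaw": 0.0, "tx": -0.0006, "ty": -0.0015, "tz": -0.0008, "ax": -0.161, "ay": 0.001, "az": 0.001}, {"jaw": 0.0, "tx": -0.0006, "ty": -0.0015, "tz": -0.0008, "ax": -0.160, "ay": 0.001, "az": 0.002}]
```

>>> step_arm([
  {"jaw": 0.0,"tx": 0.0,"ty": 0.0,"tz": 0.0,"ax": -0.066,"ay": 0.0,"az": 0.0},
  {"jaw": 0.0,"tx": 0.0,"ty": 0.0,"tz": 0.0,"ax": -0.111,"ay": 0.0,"az": 0.0},
  {"jaw": 0.0,"tx": 0.0,"ty": 0.0,"tz": 0.0,"ax": -0.138,"ay": 0.0,"az": 0.0},
  {"jaw": 0.0,"tx": 0.0,"ty": -0.001,"tz": 0.0,"ax": -0.152,"ay": 0.0,"az": 0.001},
  {"jaw": 0.0,"tx": 0.0,"ty": -0.001,"tz": -0.001,"ax": -0.159,"ay": 0.0,"az": 0.001},
])

```text
time: 5.75
tool_pos: [0.477, 0.191, 0.095]
ee_rot: [3.141, 0.001, -2.983]
wrist_force: [1.2, 0.8, -6.6]
width: 0.0235
```

```bash
python3 step.py 5 .4778 .1912 .095 .1588
```

```text
t 5.85 meas -0.014 -0.018 (n 1365 e 0.0011) innov -0.020 -0.001 x [-0.021 -0.057  0.896 -0.003] sd [0.005 0.017 0.017 0.003] phi -0.000->-0.000 (cmd 0.000) pos [0.4772 0.1914 0.0953] psi 0.1591 F [ 0.8 -0.6 -7.4] Tq [0.04 0.11 0.  ]
lam pred [-0.022 -0.016 -0.009 -0.005 -0.002 -0.001 -0.    -0.    -0.     0.
 -0.    -0.    -0.001 -0.001 -0.001 -0.001]
[{"jaw": 0.0, "tx": -0.0000, "ty": -0.0000, "tz": 0.0000, "ax": 0.013, "ay": 0.002, "az": -0.000}, {"jaw": 0.0, "tx": -0.0001, "ty": -0.0000, "tz": 0.0000, "ax": 0.018, "ay": 0.002, "az": 0.000}, {"jaw": 0.0, "tx": -0.0001, "ty": -0.0001, "tz": 0.0001, "ax": 0.017, "ay": 0.002, "az": 0.000}, {"jaw": 0.0, "tx": -0.0003, "ty": -0.0002, "tz": 0.0001, "ax": 0.014, "ay": 0.002, "az": 0.000}, {"jaw": 0.0, "tx": -0.0004, "ty": -0.0002, "tz": 0.0002, "ax": 0.011, "ay": 0.002, "az": 0.000}, {"jaw": 0.0, "tx": -0.0005, "ty": -0.0003, "tz": 0.0003, "ax": 0.008, "ay": 0.002, "az": 0.000}, {"jaw": 0.0, "tx": -0.0005, "ty": -0.0003, "tz": 0.0003, "ax": 0.006, "ay": 0.002, "az": 0.000}, {"jaw": 0.0, "tx": -0.0005, "ty": -0.0003, "tz": 0.0003, "ax": 0.005, "ay": 0.002, "az": 0.000}]
```

>>> step_arm([
  {"jaw": 0.0,"tx": 0.0,"ty": 0.0,"tz": 0.0,"ax": 0.013,"ay": 0.0,"az": 0.0},
  {"jaw": 0.0,"tx": 0.0,"ty": 0.0,"tz": 0.0,"ax": 0.018,"ay": 0.0,"az": 0.0},
  {"jaw": 0.0,"tx": 0.0,"ty": 0.0,"tz": 0.0,"ax": 0.017,"ay": 0.0,"az": 0.0},
  {"jaw": 0.0,"tx": 0.0,"ty": 0.0,"tz": 0.0,"ax": 0.014,"ay": 0.0,"az": 0.0},
  {"jaw": 0.0,"tx": 0.0,"ty": 0.0,"tz": 0.0,"ax": 0.011,"ay": 0.0,"az": 0.0},
  {"jaw": 0.0,"tx": 0.0,"ty": 0.0,"tz": 0.0,"ax": 0.008,"ay": 0.0,"az": 0.0},
  {"jaw": 0.0,"tx": 0.0,"ty": 0.0,"tz": 0.0,"ax": 0.006,"ay": 0.0,"az": 0.0},
  {"jaw": 0.0,"tx": 0.0,"ty": 0.0,"tz": 0.0,"ax": 0.005,"ay": 0.0,"az": 0.0},
])

```text
time: 6.65
tool_pos: [0.4773, 0.1913, 0.0953]
ee_rot: [-3.137, 0.002, -2.983]
wrist_force: [-0.0, 0.8, -8.5]
width: 0.0241
```

```bash
python3 step.py 8 .4778 .1912 .095 .1588
```

```text
t 6.75 meas 0.004 0.004 (n 1378 e 0.0011) innov 0.004 0.000 x [ 0.005  0.011  0.898 -0.002] sd [0.005 0.012 0.012 0.002] phi 0.005->0.005 (cmd 0.005) pos [0.4772 0.1913 0.0953] psi 0.1589 F [-1.2  0.2 -9.3] Tq [-0.02  0.12  0.  ]
lam pred [ 0.005  0.004  0.002  0.001  0.     0.    -0.     0.    -0.    -0.
 -0.    -0.001 -0.001 -0.001 -0.001 -0.002]
[{"jaw": 0.0, "tx": -0.0000, "ty": -0.0000, "tz": 0.0000, "ax": -0.004, "ay": 0.002, "az": -0.000}, {"jaw": 0.0, "tx": -0.0001, "ty": -0.0000, "tz": 0.0000, "ax": -0.005, "ay": 0.002, "az": 0.000}, {"jaw": 0.0, "tx": -0.0001, "ty": -0.0001, "tz": 0.0001, "ax": -0.006, "ay": 0.002, "az": 0.000}, {"jaw": 0.0, "tx": -0.0003, "ty": -0.0001, "tz": 0.0002, "ax": -0.005, "ay": 0.002, "az": 0.000}, {"jaw": 0.0, "tx": -0.0004, "ty": -0.0001, "tz": 0.0002, "ax": -0.004, "ay": 0.002, "az": 0.000}, {"jaw": 0.0, "tx": -0.0005, "ty": -0.0002, "tz": 0.0003, "ax": -0.004, "ay": 0.002, "az": 0.000}, {"jaw": 0.0, "tx": -0.0005, "ty": -0.0002, "tz": 0.0003, "ax": -0.003, "ay": 0.002, "az": 0.000}, {"jaw": 0.0, "tx": -0.0005, "ty": -0.0002, "tz": 0.0003, "ax": -0.003, "ay": 0.002, "az": 0.000}]
```

>>> step_arm([
  {"jaw": 0.0,"tx": 0.0,"ty": 0.0,"tz": 0.0,"ax": -0.004,"ay": 0.0,"az": 0.0},
  {"jaw": 0.0,"tx": 0.0,"ty": 0.0,"tz": 0.0,"ax": -0.005,"ay": 0.0,"az": 0.0},
  {"jaw": 0.0,"tx": 0.0,"ty": 0.0,"tz": 0.0,"ax": -0.006,"ay": 0.0,"az": 0.0},
  {"jaw": 0.0,"tx": 0.0,"ty": 0.0,"tz": 0.0,"ax": -0.005,"ay": 0.0,"az": 0.0},
  {"jaw": 0.0,"tx": 0.0,"ty": 0.0,"tz": 0.0,"ax": -0.004,"ay": 0.0,"az": 0.0},
  {"jaw": 0.0,"tx": 0.0,"ty": 0.0,"tz": 0.0,"ax": -0.004,"ay": 0.0,"az": 0.0},
  {"jaw": 0.0,"tx": 0.0,"ty": 0.0,"tz": 0.0,"ax": -0.003,"ay": 0.0,"az": 0.0},
  {"jaw": 0.0,"tx": 0.0,"ty": 0.0,"tz": 0.0,"ax": -0.003,"ay": 0.0,"az": 0.0},
])

```text
time: 7.55
tool_pos: [0.4772, 0.1914, 0.0953]
ee_rot: [-3.14, 0.002, -2.983]
wrist_force: [0.0, 0.3, -7.4]
width: 0.0238
```

```bash
python3 step.py 8 .4778 .1912 .095 .1588
```

```text
t 7.65 meas 0.001 0.001 (n 1373 e 0.0011) innov 0.001 -0.000 x [ 0.001 -0.001  0.898 -0.002] sd [0.005 0.011 0.01  0.002] phi 0.002->0.002 (cmd 0.002) pos [0.4772 0.1913 0.0953] psi 0.1589 F [ 0.6  0.2 -7.4] Tq [0.06 0.1  0.01]
lam pred [ 0.001  0.001  0.001  0.001  0.001  0.001  0.     0.     0.    -0.
 -0.    -0.    -0.    -0.001 -0.001 -0.001]
[{"jaw": 0.0, "tx": -0.0000, "ty": -0.0000, "tz": 0.0000, "ax": 0.000, "ay": 0.002, "az": -0.000}, {"jaw": 0.0, "tx": -0.0001, "ty": -0.0000, "tz": 0.0000, "ax": 0.000, "ay": 0.002, "az": 0.000}, {"jaw": 0.0, "tx": -0.0001, "ty": -0.0001, "tz": 0.0001, "ax": 0.000, "ay": 0.002, "az": 0.000}, {"jaw": 0.0, "tx": -0.0003, "ty": -0.0001, "tz": 0.0002, "ax": 0.000, "ay": 0.002, "az": 0.000}, {"jaw": 0.0, "tx": -0.0004, "ty": -0.0002, "tz": 0.0002, "ax": 0.000, "ay": 0.002, "az": 0.000}, {"jaw": 0.0, "tx": -0.0005, "ty": -0.0002, "tz": 0.0003, "ax": 0.000, "ay": 0.002, "az": 0.000}, {"jaw": 0.0, "tx": -0.0005, "ty": -0.0002, "tz": 0.0003, "ax": 0.000, "ay": 0.002, "az": 0.000}, {"jaw": 0.0, "tx": -0.0005, "ty": -0.0002, "tz": 0.0003, "ax": 0.000, "ay": 0.002, "az": 0.000}]
```

>>> step_arm([
  {"jaw": 0.0,"tx": 0.0,"ty": 0.0,"tz": 0.0,"ax": 0.0,"ay": 0.0,"az": 0.0},
  {"jaw": 0.0,"tx": 0.0,"ty": 0.0,"tz": 0.0,"ax": 0.0,"ay": 0.0,"az": 0.0},
  {"jaw": 0.0,"tx": 0.0,"ty": 0.0,"tz": 0.0,"ax": 0.0,"ay": 0.0,"az": 0.0},
  {"jaw": 0.0,"tx": 0.0,"ty": 0.0,"tz": 0.0,"ax": 0.0,"ay": 0.0,"az": 0.0},
  {"jaw": 0.0,"tx": 0.0,"ty": 0.0,"tz": 0.0,"ax": 0.0,"ay": 0.0,"az": 0.0},
  {"jaw": 0.0,"tx": 0.0,"ty": 0.0,"tz": 0.0,"ax": 0.0,"ay": 0.0,"az": 0.0},
  {"jaw": 0.0,"tx": 0.0,"ty": 0.0,"tz": 0.0,"ax": 0.0,"ay": 0.0,"az": 0.0},
  {"jaw": 0.0,"tx": 0.0,"ty": 0.0,"tz": 0.0,"ax": 0.0,"ay": 0.0,"az": 0.0},
])

```text
time: 8.45
tool_pos: [0.4772, 0.1913, 0.0953]
ee_rot: [-3.14, 0.002, -2.983]
wrist_force: [0.2, 0.4, -8.0]
width: 0.0238
```

```bash
python3 step.py 8 .4778 .1912 .095 .1588
```

```text
t 8.55 meas 0.001 0.001 (n 1377 e 0.0011) innov 0.001 0.000 x [ 0.001 -0.001  0.898 -0.002] sd [0.005 0.011 0.01  0.002] phi 0.002->0.002 (cmd 0.002) pos [0.4772 0.1914 0.0953] psi 0.1589 F [ 0.1  0.4 -7.8] Tq [0.08 0.14 0.02]
lam pred [ 0.001  0.    -0.    -0.001 -0.    -0.001 -0.001 -0.001 -0.001 -0.002
 -0.002 -0.002 -0.002 -0.003 -0.003 -0.004]
[{"jaw": 0.0, "tx": -0.0000, "ty": -0.0000, "tz": 0.0000, "ax": -0.001, "ay": 0.002, "az": -0.000}, {"jaw": 0.0, "tx": -0.0001, "ty": -0.0000, "tz": 0.0000, "ax": -0.001, "ay": 0.002, "az": 0.000}, {"jaw": 0.0, "tx": -0.0001, "ty": -0.0001, "tz": 0.0001, "ax": -0.001, "ay": 0.002, "az": 0.000}, {"jaw": 0.0, "tx": -0.0003, "ty": -0.0001, "tz": 0.0002, "ax": 0.000, "ay": 0.002, "az": 0.000}, {"jaw": 0.0, "tx": -0.0004, "ty": -0.0002, "tz": 0.0002, "ax": 0.000, "ay": 0.002, "az": 0.000}, {"jaw": 0.0, "tx": -0.0005, "ty": -0.0002, "tz": 0.0003, "ax": 0.000, "ay": 0.002, "az": 0.000}, {"jaw": 0.0, "tx": -0.0005, "ty": -0.0002, "tz": 0.0003, "ax": 0.000, "ay": 0.002, "az": 0.000}, {"jaw": 0.0, "tx": -0.0005, "ty": -0.0002, "tz": 0.0003, "ax": 0.000, "ay": 0.002, "az": 0.000}]
```

>>> step_arm([
  {"jaw": 0.0,"tx": 0.0,"ty": 0.0,"tz": 0.0,"ax": -0.001,"ay": 0.0,"az": 0.0},
  {"jaw": 0.0,"tx": 0.0,"ty": 0.0,"tz": 0.0,"ax": -0.001,"ay": 0.0,"az": 0.0},
  {"jaw": 0.0,"tx": 0.0,"ty": 0.0,"tz": 0.0,"ax": -0.001,"ay": 0.0,"az": 0.0},
  {"jaw": 0.0,"tx": 0.0,"ty": 0.0,"tz": 0.0,"ax": 0.0,"ay": 0.0,"az": 0.0},
  {"jaw": 0.0,"tx": 0.0,"ty": 0.0,"tz": 0.0,"ax": 0.0,"ay": 0.0,"az": 0.0},
  {"jaw": 0.0,"tx": 0.0,"ty": 0.0,"tz": 0.0,"ax": 0.0,"ay": 0.0,"az": 0.0},
  {"jaw": 0.0,"tx": 0.0,"ty": 0.0,"tz": 0.0,"ax": 0.0,"ay": 0.0,"az": 0.0},
  {"jaw": 0.0,"tx": 0.0,"ty": 0.0,"tz": 0.0,"ax": 0.0,"ay": 0.0,"az": 0.0},
])

```text
time: 9.35
tool_pos: [0.4772, 0.1914, 0.0953]
ee_rot: [-3.14, 0.002, -2.983]
wrist_force: [0.2, 0.2, -8.0]
width: 0.024
```

```bash
python3 step.py 8 .4778 .1912 .095 .1588
```

```text
t 9.45 meas -0.002 -0.002 (n 1375 e 0.0011) innov -0.001 -0.000 x [-0.003 -0.005  0.898 -0.002] sd [0.005 0.011 0.01  0.002] phi 0.002->0.002 (cmd 0.002) pos [0.4773 0.1914 0.0953] psi 0.1589 F [ 0.5 -0.4 -7.7] Tq [-0.    0.15  0.02]
lam pred [-0.003 -0.002 -0.001 -0.     0.     0.     0.     0.     0.001  0.001
  0.     0.    -0.    -0.    -0.    -0.001]
[{"jaw": 0.0, "tx": -0.0000, "ty": -0.0000, "tz": 0.0000, "ax": 0.001, "ay": 0.002, "az": -0.000}, {"jaw": 0.0, "tx": -0.0001, "ty": -0.0000, "tz": 0.0000, "ax": 0.002, "ay": 0.002, "az": 0.000}, {"jaw": 0.0, "tx": -0.0001, "ty": -0.0001, "tz": 0.0001, "ax": 0.002, "ay": 0.002, "az": 0.000}, {"jaw": 0.0, "tx": -0.0003, "ty": -0.0001, "tz": 0.0002, "ax": 0.002, "ay": 0.002, "az": 0.000}, {"jaw": 0.0, "tx": -0.0004, "ty": -0.0002, "tz": 0.0002, "ax": 0.001, "ay": 0.002, "az": 0.000}, {"jaw": 0.0, "tx": -0.0005, "ty": -0.0002, "tz": 0.0003, "ax": 0.001, "ay": 0.002, "az": 0.000}, {"jaw": 0.0, "tx": -0.0005, "ty": -0.0002, "tz": 0.0003, "ax": 0.001, "ay": 0.002, "az": 0.000}, {"jaw": 0.0, "tx": -0.0005, "ty": -0.0002, "tz": 0.0003, "ax": 0.001, "ay": 0.002, "az": 0.000}]
```

>>> step_arm([
  {"jaw": 0.0,"tx": 0.0,"ty": 0.0,"tz": 0.0,"ax": 0.001,"ay": 0.0,"az": 0.0},
  {"jaw": 0.0,"tx": 0.0,"ty": 0.0,"tz": 0.0,"ax": 0.002,"ay": 0.0,"az": 0.0},
  {"jaw": 0.0,"tx": 0.0,"ty": 0.0,"tz": 0.0,"ax": 0.002,"ay": 0.0,"az": 0.0},
  {"jaw": 0.0,"tx": 0.0,"ty": 0.0,"tz": 0.0,"ax": 0.002,"ay": 0.0,"az": 0.0},
  {"jaw": 0.0,"tx": 0.0,"ty": 0.0,"tz": 0.0,"ax": 0.001,"ay": 0.0,"az": 0.0},
  {"jaw": 0.0,"tx": 0.0,"ty": 0.0,"tz": 0.0,"ax": 0.001,"ay": 0.0,"az": 0.0},
  {"jaw": 0.0,"tx": 0.0,"ty": 0.0,"tz": 0.0,"ax": 0.001,"ay": 0.0,"az": 0.0},
  {"jaw": 0.0,"tx": 0.0,"ty": 0.0,"tz": 0.0,"ax": 0.001,"ay": 0.0,"az": 0.0},
])

```text
time: 10.25
tool_pos: [0.4772, 0.1913, 0.0953]
ee_rot: [-3.139, 0.002, -2.983]
wrist_force: [0.3, 0.4, -7.7]
width: 0.0239
```

```bash
python3 step.py 8 .4778 .1912 .095 .1588
```

```text
t 10.35 meas 0.002 0.002 (n 1373 e 0.0010) innov 0.001 -0.000 x [ 0.002  0.004  0.898 -0.002] sd [0.005 0.011 0.01  0.002] phi 0.003->0.003 (cmd 0.003) pos [0.4773 0.1914 0.0953] psi 0.1589 F [ 0.1  0.6 -8. ] Tq [ 0.01  0.09 -0.  ]
lam pred [ 0.002  0.001  0.001  0.    -0.     0.    -0.    -0.    -0.    -0.001
 -0.001 -0.001 -0.001 -0.001 -0.002 -0.002]
[{"jaw": 0.0, "tx": -0.0000, "ty": -0.0000, "tz": 0.0000, "ax": -0.002, "ay": 0.002, "az": -0.000}, {"jaw": 0.0, "tx": -0.0001, "ty": -0.0000, "tz": 0.0000, "ax": -0.002, "ay": 0.002, "az": 0.000}, {"jaw": 0.0, "tx": -0.0001, "ty": -0.0001, "tz": 0.0001, "ax": -0.002, "ay": 0.002, "az": 0.000}, {"jaw": 0.0, "tx": -0.0003, "ty": -0.0001, "tz": 0.0002, "ax": -0.002, "ay": 0.002, "az": 0.000}, {"jaw": 0.0, "tx": -0.0004, "ty": -0.0002, "tz": 0.0002, "ax": -0.001, "ay": 0.002, "az": 0.000}, {"jaw": 0.0, "tx": -0.0005, "ty": -0.0002, "tz": 0.0003, "ax": -0.001, "ay": 0.002, "az": 0.000}, {"jaw": 0.0, "tx": -0.0005, "ty": -0.0002, "tz": 0.0003, "ax": -0.001, "ay": 0.002, "az": 0.000}, {"jaw": 0.0, "tx": -0.0005, "ty": -0.0002, "tz": 0.0003, "ax": -0.001, "ay": 0.002, "az": 0.000}]
```

>>> step_arm([
  {"jaw": 0.0,"tx": 0.0,"ty": 0.0,"tz": 0.0,"ax": -0.002,"ay": 0.0,"az": 0.0},
  {"jaw": 0.0,"tx": 0.0,"ty": 0.0,"tz": 0.0,"ax": -0.002,"ay": 0.0,"az": 0.0},
  {"jaw": 0.0,"tx": 0.0,"ty": 0.0,"tz": 0.0,"ax": -0.002,"ay": 0.0,"az": 0.0},
  {"jaw": 0.0,"tx": 0.0,"ty": 0.0,"tz": 0.0,"ax": -0.002,"ay": 0.0,"az": 0.0},
  {"jaw": 0.0,"tx": 0.0,"ty": 0.0,"tz": 0.0,"ax": -0.001,"ay": 0.0,"az": 0.0},
  {"jaw": 0.0,"tx": 0.0,"ty": 0.0,"tz": 0.0,"ax": -0.001,"ay": 0.0,"az": 0.0},
  {"jaw": 0.0,"tx": 0.0,"ty": 0.0,"tz": 0.0,"ax": -0.001,"ay": 0.0,"az": 0.0},
  {"jaw": 0.0,"tx": 0.0,"ty": 0.0,"tz": 0.0,"ax": -0.001,"ay": 0.0,"az": 0.0},
])

```text
time: 11.15
tool_pos: [0.4772, 0.1914, 0.0953]
ee_rot: [-3.14, 0.002, -2.983]
wrist_force: [-0.3, -0.6, -8.0]
width: 0.0235
```

```bash
python3 - <<'E'
from h import *
for n in("scene","top"):
    z=np.load(n+"0.npz"); W=cloud(camera_model(n),z['d']); off=np.array([.0004,-.0007,-.0009]) if n=="scene" else np.array([-.0002,-.0029,-.001])
    A=W.reshape(-1,3)-off; y=np.radians(-10.7); L=A[:,:2]@np.array([[np.cos(y),-np.sin(y)],[np.sin(y),np.cos(y)]])
    k=(A[:,2]>.178)&(A[:,2]<.19)&(L[:,0]>.66)&(L[:,0]<.79)&(abs(L[:,1]+.053)<.14); L=L[k]; f=L[(L[:,0]>.757)]
    back=[f[abs(f[:,1]-q)<.006][:,0].max() for q in np.arange(-.17,.075,.012)]; print(n,'yaw corr',np.polyfit(np.arange(-.17,.075,.012),back,1)[0],'back x',np.median(back))
    for a,b in((.68,.69),(.69,.70),(.70,.71),(.71,.72),(.72,.735),(.735,.75)):
        q=np.sort(L[(L[:,0]>a)&(L[:,0]<b),1]); lo=q[q<-.053]; hi=q[q>-.053]
        if len(lo) and len(hi): print(a,b,'inner',lo.max().round(4),hi.min().round(4),'mid',((lo.max()+hi.min())/2).round(4),'outer mid',((lo.min()+hi.max())/2).round(4))
E
python3 step.py 8 .476 .135 .095 .1
```

```text
scene yaw corr 0.0008881090509580724 back x 0.785572167881725
0.68 0.69 inner -0.0808 -0.0181 mid -0.0494 outer mid -0.0507
0.69 0.7 inner -0.0733 -0.0243 mid -0.0488 outer mid -0.0471
0.7 0.71 inner -0.0698 -0.0317 mid -0.0508 outer mid -0.0491
0.71 0.72 inner -0.0657 -0.0324 mid -0.0491 outer mid -0.0487
0.72 0.735 inner -0.0654 -0.0354 mid -0.0504 outer mid -0.0499
0.735 0.75 inner -0.0669 -0.0335 mid -0.0502 outer mid -0.0492
top yaw corr -0.0008506002349830632 back x 0.7827880354095065
0.68 0.69 inner -0.0793 -0.0192 mid -0.0492 outer mid -0.0507
0.69 0.7 inner -0.0734 -0.0257 mid -0.0496 outer mid -0.0501
0.7 0.71 inner -0.0669 -0.032 mid -0.0495 outer mid -0.0489
0.71 0.72 inner -0.0672 -0.0325 mid -0.0498 outer mid -0.0503
0.72 0.735 inner -0.0673 -0.0332 mid -0.0503 outer mid -0.0497
0.735 0.75 inner -0.0671 -0.0326 mid -0.0498 outer mid -0.0503
t 11.25 meas -0.000 -0.000 (n 1371 e 0.0010) innov -0.000 0.000 x [-0.001 -0.002  0.898 -0.002] sd [0.005 0.011 0.01  0.002] phi 0.002->0.002 (cmd 0.002) pos [0.4772 0.1913 0.0953] psi 0.1589 F [-0.2 -0.2 -8.1] Tq [ 0.05  0.16 -0.01]
[... 198 characters left out ...]
y": 0.002, "az": 0.001}, {"jaw": 0.0, "tx": 0.0010, "ty": -0.0057, "tz": 0.0000, "ax": -0.027, "ay": 0.002, "az": 0.006}, {"jaw": 0.0, "tx": 0.0028, "ty": -0.0153, "tz": 0.0001, "ax": -0.031, "ay": 0.001, "az": 0.016}, {"jaw": 0.0, "tx": 0.0051, "ty": -0.0277, "tz": 0.0002, "ax": -0.026, "ay": 0.001, "az": 0.029}, {"jaw": 0.0, "tx": 0.0074, "ty": -0.0402, "tz": 0.0003, "ax": -0.014, "ay": 0.001, "az": 0.043}, {"jaw": 0.0, "tx": 0.0091, "ty": -0.0497, "tz": 0.0004, "ax": 0.003, "ay": 0.002, "az": 0.053}, {"jaw": 0.0, "tx": 0.0100, "ty": -0.0545, "tz": 0.0004, "ax": 0.021, "ay": 0.002, "az": 0.058}, {"jaw": 0.0, "tx": 0.0101, "ty": -0.0554, "tz": 0.0004, "ax": 0.029, "ay": 0.003, "az": 0.059}]
```

>>> step_arm([
  {"jaw": 0.0,"tx": 0.0,"ty": -0.001,"tz": 0.0,"ax": -0.017,"ay": 0.0,"az": 0.001},
  {"jaw": 0.0,"tx": 0.001,"ty": -0.0057,"tz": 0.0,"ax": -0.027,"ay": 0.0,"az": 0.006},
  {"jaw": 0.0,"tx": 0.003,"ty": -0.0153,"tz": 0.0,"ax": -0.031,"ay": 0.0,"az": 0.016},
  {"jaw": 0.0,"tx": 0.005,"ty": -0.0277,"tz": 0.0,"ax": -0.026,"ay": 0.0,"az": 0.029},
  {"jaw": 0.0,"tx": 0.0075,"ty": -0.0402,"tz": 0.0,"ax": -0.014,"ay": 0.0,"az": 0.043},
  {"jaw": 0.0,"tx": 0.009,"ty": -0.0497,"tz": 0.0,"ax": 0.003,"ay": 0.0,"az": 0.053},
  {"jaw": 0.0,"tx": 0.01,"ty": -0.0545,"tz": 0.0,"ax": 0.021,"ay": 0.0,"az": 0.058},
  {"jaw": 0.0,"tx": 0.01,"ty": -0.0554,"tz": 0.0,"ax": 0.029,"ay": 0.0,"az": 0.059},
])

```text
time: 12.05
tool_pos: [0.4761, 0.1347, 0.0955]
ee_rot: [-3.11, 0.003, -3.043]
wrist_force: [-0.5, 0.2, -7.6]
width: 0.0237
```

```bash
python3 step.py 8 .474 .075 .095 .035
```

```text
t 12.15 meas -0.006 -0.006 (n 1288 e 0.0011) innov -0.004 -0.002 x [-0.002  0.067  0.898 -0.003] sd [0.005 0.011 0.01  0.002] phi 0.031->0.030 (cmd 0.031) pos [0.4761 0.1356 0.0954] psi 0.1005 F [-0.6  0.  -7.5] Tq [0.09 0.14 0.01]
lam pred [-0.001 -0.     0.005  0.011  0.014  0.011  0.004 -0.002  0.     0.004
  0.002  0.001 -0.    -0.001 -0.    -0.001]
[{"jaw": 0.0, "tx": 0.0001, "ty": -0.0010, "tz": 0.0000, "ax": -0.030, "ay": 0.003, "az": 0.001}, {"jaw": 0.0, "tx": 0.0008, "ty": -0.0062, "tz": 0.0002, "ax": -0.050, "ay": 0.003, "az": 0.007}, {"jaw": 0.0, "tx": 0.0022, "ty": -0.0165, "tz": 0.0006, "ax": -0.058, "ay": 0.003, "az": 0.018}, {"jaw": 0.0, "tx": 0.0041, "ty": -0.0300, "tz": 0.0011, "ax": -0.055, "ay": 0.003, "az": 0.033}, {"jaw": 0.0, "tx": 0.0059, "ty": -0.0435, "tz": 0.0016, "ax": -0.042, "ay": 0.003, "az": 0.047}, {"jaw": 0.0, "tx": 0.0073, "ty": -0.0538, "tz": 0.0020, "ax": -0.024, "ay": 0.004, "az": 0.059}, {"jaw": 0.0, "tx": 0.0080, "ty": -0.0591, "tz": 0.0022, "ax": -0.005, "ay": 0.005, "az": 0.064}, {"jaw": 0.0, "tx": 0.0082, "ty": -0.0600, "tz": 0.0022, "ax": 0.004, "ay": 0.005, "az": 0.065}]
```

Tracking is good, so I'll carry on with the legs. From here I include the small tz terms.

>>> step_arm([
  {"jaw": 0.0,"tx": 0.0,"ty": -0.001,"tz": 0.0,"ax": -0.03,"ay": 0.0,"az": 0.001},
  {"jaw": 0.0,"tx": 0.001,"ty": -0.0062,"tz": 0.0,"ax": -0.05,"ay": 0.0,"az": 0.007},
  {"jaw": 0.0,"tx": 0.002,"ty": -0.0165,"tz": 0.0006,"ax": -0.058,"ay": 0.0,"az": 0.018},
  {"jaw": 0.0,"tx": 0.004,"ty": -0.03,"tz": 0.0011,"ax": -0.055,"ay": 0.0,"az": 0.033},
  {"jaw": 0.0,"tx": 0.006,"ty": -0.0435,"tz": 0.0016,"ax": -0.042,"ay": 0.0,"az": 0.047},
  {"jaw": 0.0,"tx": 0.0073,"ty": -0.0538,"tz": 0.002,"ax": -0.024,"ay": 0.0,"az": 0.059},
  {"jaw": 0.0,"tx": 0.008,"ty": -0.0591,"tz": 0.0022,"ax": -0.005,"ay": 0.0,"az": 0.064},
  {"jaw": 0.0,"tx": 0.008,"ty": -0.06,"tz": 0.0022,"ax": 0.004,"ay": 0.0,"az": 0.065},
])

```text
time: 12.95
tool_pos: [0.4741, 0.0746, 0.095]
ee_rot: [-3.107, 0.005, -3.107]
wrist_force: [-0.2, 0.3, -7.4]
width: 0.0235
```

```bash
python3 step.py 8 .472 .015 .095 -.03
```

```text
t 13.05 meas 0.007 0.008 (n 1248 e 0.0011) innov 0.009 -0.000 x [ 0.012  0.093  0.898 -0.002] sd [0.005 0.011 0.01  0.002] phi 0.035->0.034 (cmd 0.034) pos [0.4742 0.0756 0.0951] psi 0.0361 F [ 0.6  0.5 -7.8] Tq [0.08 0.08 0.01]
lam pred [ 0.013  0.009  0.011  0.015  0.016  0.012  0.004 -0.002  0.001  0.004
  0.003  0.002  0.001  0.001  0.001  0.001]
[{"jaw": 0.0, "tx": 0.0001, "ty": -0.0010, "tz": 0.0000, "ax": -0.041, "ay": 0.005, "az": 0.001}, {"jaw": 0.0, "tx": 0.0005, "ty": -0.0063, "tz": 0.0002, "ax": -0.063, "ay": 0.005, "az": 0.007}, {"jaw": 0.0, "tx": 0.0012, "ty": -0.0166, "tz": 0.0006, "ax": -0.071, "ay": 0.005, "az": 0.018}, {"jaw": 0.0, "tx": 0.0022, "ty": -0.0302, "tz": 0.0010, "ax": -0.066, "ay": 0.005, "az": 0.033}, {"jaw": 0.0, "tx": 0.0032, "ty": -0.0438, "tz": 0.0015, "ax": -0.052, "ay": 0.005, "az": 0.048}, {"jaw": 0.0, "tx": 0.0039, "ty": -0.0542, "tz": 0.0019, "ax": -0.032, "ay": 0.006, "az": 0.059}, {"jaw": 0.0, "tx": 0.0043, "ty": -0.0594, "tz": 0.0020, "ax": -0.012, "ay": 0.007, "az": 0.065}, {"jaw": 0.0, "tx": 0.0043, "ty": -0.0604, "tz": 0.0021, "ax": -0.001, "ay": 0.007, "az": 0.066}]
```

>>> step_arm([
  {"jaw": 0.0,"tx": 0.0,"ty": -0.001,"tz": 0.0,"ax": -0.041,"ay": 0.002,"az": 0.001},
  {"jaw": 0.0,"tx": 0.0005,"ty": -0.0063,"tz": 0.0002,"ax": -0.063,"ay": 0.004,"az": 0.007},
  {"jaw": 0.0,"tx": 0.0012,"ty": -0.0166,"tz": 0.0006,"ax": -0.071,"ay": 0.005,"az": 0.018},
  {"jaw": 0.0,"tx": 0.0022,"ty": -0.0302,"tz": 0.001,"ax": -0.066,"ay": 0.005,"az": 0.033},
  {"jaw": 0.0,"tx": 0.0032,"ty": -0.0438,"tz": 0.0015,"ax": -0.052,"ay": 0.005,"az": 0.048},
  {"jaw": 0.0,"tx": 0.0039,"ty": -0.0542,"tz": 0.0019,"ax": -0.032,"ay": 0.006,"az": 0.059},
  {"jaw": 0.0,"tx": 0.0043,"ty": -0.0594,"tz": 0.002,"ax": -0.012,"ay": 0.007,"az": 0.065},
  {"jaw": 0.0,"tx": 0.0043,"ty": -0.0604,"tz": 0.0021,"ax": -0.001,"ay": 0.007,"az": 0.066},
])

```text
time: 13.85
tool_pos: [0.4721, 0.0147, 0.095]
ee_rot: [-3.108, 0.0, 3.111]
wrist_force: [0.1, -0.3, -7.0]
width: 0.0239
```

```bash
python3 step.py 8 .470 -.045 .095 -.09
```

```text
t 13.95 meas 0.005 0.004 (n 1212 e 0.0011) innov 0.007 -0.002 x [ 0.009  0.089  0.898 -0.002] sd [0.005 0.011 0.01  0.002] phi 0.033->0.032 (cmd 0.033) pos [0.4721 0.0156 0.095 ] psi -0.0294 F [-0.4  0.3 -8. ] Tq [0.14 0.12 0.05]
lam pred [ 0.01   0.008  0.009  0.014  0.015  0.011  0.004 -0.002  0.     0.004
  0.002  0.    -0.001 -0.001 -0.001 -0.002]
[{"jaw": 0.0, "tx": 0.0000, "ty": -0.0010, "tz": 0.0000, "ax": -0.038, "ay": 0.000, "az": 0.001}, {"jaw": 0.0, "tx": 0.0000, "ty": -0.0063, "tz": 0.0002, "ax": -0.060, "ay": 0.000, "az": 0.006}, {"jaw": 0.0, "tx": 0.0001, "ty": -0.0167, "tz": 0.0005, "ax": -0.068, "ay": 0.000, "az": 0.017}, {"jaw": 0.0, "tx": 0.0001, "ty": -0.0303, "tz": 0.0010, "ax": -0.063, "ay": 0.000, "az": 0.030}, {"jaw": 0.0, "tx": 0.0002, "ty": -0.0439, "tz": 0.0014, "ax": -0.049, "ay": 0.001, "az": 0.044}, {"jaw": 0.0, "tx": 0.0002, "ty": -0.0543, "tz": 0.0017, "ax": -0.030, "ay": 0.001, "az": 0.054}, {"jaw": 0.0, "tx": 0.0003, "ty": -0.0596, "tz": 0.0019, "ax": -0.010, "ay": 0.002, "az": 0.060}, {"jaw": 0.0, "tx": 0.0003, "ty": -0.0606, "tz": 0.0019, "ax": -0.000, "ay": 0.002, "az": 0.061}]
```

>>> step_arm([
  {"jaw": 0.0,"tx": 0.0,"ty": -0.001,"tz": 0.0,"ax": -0.038,"ay": 0.0,"az": 0.001},
  {"jaw": 0.0,"tx": 0.0,"ty": -0.0063,"tz": 0.0,"ax": -0.06,"ay": 0.0,"az": 0.006},
  {"jaw": 0.0,"tx": 0.0,"ty": -0.0167,"tz": 0.0005,"ax": -0.068,"ay": 0.0,"az": 0.017},
  {"jaw": 0.0,"tx": 0.0,"ty": -0.0303,"tz": 0.001,"ax": -0.063,"ay": 0.0,"az": 0.03},
  {"jaw": 0.0,"tx": 0.0,"ty": -0.0439,"tz": 0.0014,"ax": -0.049,"ay": 0.001,"az": 0.044},
  {"jaw": 0.0,"tx": 0.0,"ty": -0.0543,"tz": 0.0017,"ax": -0.03,"ay": 0.001,"az": 0.054},
  {"jaw": 0.0,"tx": 0.0,"ty": -0.0596,"tz": 0.0019,"ax": -0.01,"ay": 0.002,"az": 0.06},
  {"jaw": 0.0,"tx": 0.0,"ty": -0.0606,"tz": 0.0019,"ax": 0.0,"ay": 0.002,"az": 0.061},
])

```text
time: 14.75
tool_pos: [0.4703, -0.0453, 0.095]
ee_rot: [-3.109, 0.0, 3.05]
wrist_force: [-0.6, 0.3, -8.5]
width: 0.0242
```

```bash
python3 step.py 8 .468 -.096 .095 -.145
```

```text
t 14.85 meas 0.001 0.001 (n 1171 e 0.0012) innov 0.003 -0.002 x [ 0.005  0.083  0.898 -0.001] sd [0.005 0.011 0.01  0.002] phi 0.033->0.032 (cmd 0.032) pos [ 0.4703 -0.0444  0.095 ] psi -0.0897 F [-0.3  1.  -7.4] Tq [ 0.1   0.13 -0.05]
lam pred [ 0.007  0.005  0.008  0.011  0.013  0.009  0.002 -0.003 -0.     0.003
  0.002  0.    -0.001 -0.001 -0.001 -0.001]
[{"jaw": 0.0, "tx": -0.0000, "ty": -0.0008, "tz": 0.0000, "ax": -0.034, "ay": -0.000, "az": 0.001}, {"jaw": 0.0, "tx": -0.0002, "ty": -0.0053, "tz": 0.0002, "ax": -0.053, "ay": 0.000, "az": 0.006}, {"jaw": 0.0, "tx": -0.0007, "ty": -0.0142, "tz": 0.0004, "ax": -0.061, "ay": 0.000, "az": 0.015}, {"jaw": 0.0, "tx": -0.0012, "ty": -0.0258, "tz": 0.0008, "ax": -0.057, "ay": 0.000, "az": 0.028}, {"jaw": 0.0, "tx": -0.0017, "ty": -0.0374, "tz": 0.0012, "ax": -0.046, "ay": 0.000, "az": 0.040}, {"jaw": 0.0, "tx": -0.0021, "ty": -0.0462, "tz": 0.0014, "ax": -0.030, "ay": 0.001, "az": 0.050}, {"jaw": 0.0, "tx": -0.0023, "ty": -0.0507, "tz": 0.0016, "ax": -0.013, "ay": 0.001, "az": 0.054}, {"jaw": 0.0, "tx": -0.0024, "ty": -0.0515, "tz": 0.0016, "ax": -0.004, "ay": 0.002, "az": 0.055}]
```

>>> step_arm([
  {"jaw": 0.0,"tx": 0.0,"ty": -0.0008,"tz": 0.0,"ax": -0.034,"ay": 0.0,"az": 0.001},
  {"jaw": 0.0,"tx": 0.0,"ty": -0.0053,"tz": 0.0,"ax": -0.053,"ay": 0.0,"az": 0.006},
  {"jaw": 0.0,"tx": -0.0007,"ty": -0.0142,"tz": 0.0004,"ax": -0.061,"ay": 0.0,"az": 0.015},
  {"jaw": 0.0,"tx": -0.0012,"ty": -0.0258,"tz": 0.0008,"ax": -0.057,"ay": 0.0,"az": 0.028},
  {"jaw": 0.0,"tx": -0.0017,"ty": -0.0374,"tz": 0.0012,"ax": -0.046,"ay": 0.0,"az": 0.04},
  {"jaw": 0.0,"tx": -0.0021,"ty": -0.0462,"tz": 0.0014,"ax": -0.03,"ay": 0.001,"az": 0.05},
  {"jaw": 0.0,"tx": -0.0023,"ty": -0.0507,"tz": 0.0016,"ax": -0.013,"ay": 0.001,"az": 0.054},
  {"jaw": 0.0,"tx": -0.0024,"ty": -0.0515,"tz": 0.0016,"ax": -0.004,"ay": 0.002,"az": 0.055},
])

```text
time: 15.65
tool_pos: [0.468, -0.0963, 0.095]
ee_rot: [-3.113, -0.0, 2.996]
wrist_force: [0.2, 1.0, -7.3]
width: 0.024
```

```bash
python3 step.py 8 .467 -.1391 .095 -.1868
```

```text
t 15.75 meas -0.000 0.000 (n 1144 e 0.0013) innov 0.002 -0.001 x [ 0.004  0.072  0.898 -0.001] sd [0.005 0.011 0.01  0.002] phi 0.029->0.028 (cmd 0.028) pos [ 0.4681 -0.0954  0.0949] psi -0.1441 F [ 0.1  0.2 -7.8] Tq [ 0.09  0.08 -0.01]
lam pred [ 0.006  0.005  0.006  0.01   0.011  0.008  0.002 -0.002 -0.     0.002
  0.001 -0.001 -0.001 -0.002 -0.002 -0.002]
[{"jaw": 0.0, "tx": -0.0001, "ty": -0.0007, "tz": 0.0000, "ax": -0.028, "ay": -0.001, "az": 0.001}, {"jaw": 0.0, "tx": -0.0005, "ty": -0.0045, "tz": 0.0001, "ax": -0.045, "ay": -0.001, "az": 0.004}, {"jaw": 0.0, "tx": -0.0014, "ty": -0.0119, "tz": 0.0003, "ax": -0.051, "ay": -0.001, "az": 0.012}, {"jaw": 0.0, "tx": -0.0026, "ty": -0.0217, "tz": 0.0006, "ax": -0.049, "ay": -0.000, "az": 0.021}, {"jaw": 0.0, "tx": -0.0038, "ty": -0.0314, "tz": 0.0008, "ax": -0.039, "ay": -0.000, "az": 0.031}, {"jaw": 0.0, "tx": -0.0047, "ty": -0.0389, "tz": 0.0010, "ax": -0.026, "ay": 0.000, "az": 0.038}, {"jaw": 0.0, "tx": -0.0051, "ty": -0.0427, "tz": 0.0011, "ax": -0.012, "ay": 0.000, "az": 0.042}, {"jaw": 0.0, "tx": -0.0052, "ty": -0.0434, "tz": 0.0011, "ax": -0.005, "ay": 0.001, "az": 0.043}]
```

>>> step_arm([
  {"jaw": 0.0,"tx": 0.0,"ty": -0.0007,"tz": 0.0,"ax": -0.028,"ay": 0.0,"az": 0.001},
  {"jaw": 0.0,"tx": -0.0005,"ty": -0.0045,"tz": 0.0,"ax": -0.045,"ay": 0.0,"az": 0.004},
  {"jaw": 0.0,"tx": -0.0014,"ty": -0.0119,"tz": 0.0003,"ax": -0.051,"ay": 0.0,"az": 0.012},
  {"jaw": 0.0,"tx": -0.0026,"ty": -0.0217,"tz": 0.0006,"ax": -0.049,"ay": 0.0,"az": 0.021},
  {"jaw": 0.0,"tx": -0.0038,"ty": -0.0314,"tz": 0.0008,"ax": -0.039,"ay": 0.0,"az": 0.031},
  {"jaw": 0.0,"tx": -0.0047,"ty": -0.0389,"tz": 0.001,"ax": -0.026,"ay": 0.0,"az": 0.038},
  {"jaw": 0.0,"tx": -0.0051,"ty": -0.0427,"tz": 0.0011,"ax": -0.012,"ay": 0.0,"az": 0.042},
  {"jaw": 0.0,"tx": -0.0052,"ty": -0.0434,"tz": 0.0011,"ax": -0.005,"ay": 0.0,"az": 0.043},
])

```text
time: 16.55
tool_pos: [0.467, -0.1394, 0.095]
ee_rot: [-3.118, 0.0, 2.954]
wrist_force: [1.0, -0.2, -7.5]
width: 0.024
```

```bash
python3 step.py 8 .467 -.1391 .095 -.1868; python3 - <<'E'
import cv2; import h
E
```

```text
t 16.65 meas -0.006 -0.007 (n 1131 e 0.0013) innov -0.004 -0.002 x [-0.004  0.048  0.898 -0.002] sd [0.005 0.011 0.01  0.002] phi 0.023->0.022 (cmd 0.023) pos [ 0.467  -0.1387  0.095 ] psi -0.1866 F [ 0.1  0.1 -7.6] Tq [ 0.12  0.17 -0.02]
lam pred [0.    0.001 0.002 0.001 0.001 0.001 0.    0.    0.    0.    0.    0.001
 0.001 0.001 0.001 0.001]
[{"jaw": 0.0, "tx": -0.0000, "ty": -0.0000, "tz": -0.0000, "ax": -0.007, "ay": 0.000, "az": -0.000}, {"jaw": 0.0, "tx": -0.0000, "ty": -0.0000, "tz": -0.0000, "ax": -0.013, "ay": 0.000, "az": 0.000}, {"jaw": 0.0, "tx": -0.0000, "ty": -0.0001, "tz": -0.0000, "ax": -0.016, "ay": 0.000, "az": 0.000}, {"jaw": 0.0, "tx": -0.0000, "ty": -0.0002, "tz": -0.0000, "ax": -0.018, "ay": 0.000, "az": 0.000}, {"jaw": 0.0, "tx": -0.0001, "ty": -0.0003, "tz": -0.0000, "ax": -0.019, "ay": 0.000, "az": 0.000}, {"jaw": 0.0, "tx": -0.0001, "ty": -0.0004, "tz": -0.0000, "ax": -0.020, "ay": 0.000, "az": 0.000}, {"jaw": 0.0, "tx": -0.0001, "ty": -0.0004, "tz": -0.0000, "ax": -0.020, "ay": 0.000, "az": 0.000}, {"jaw": 0.0, "tx": -0.0001, "ty": -0.0004, "tz": -0.0000, "ax": -0.020, "ay": 0.000, "az": 0.000}]
```

>>> step_arm([
  {"jaw": 0.0,"tx": 0.0,"ty": 0.0,"tz": 0.0,"ax": -0.007,"ay": 0.0,"az": 0.0},
  {"jaw": 0.0,"tx": 0.0,"ty": 0.0,"tz": 0.0,"ax": -0.013,"ay": 0.0,"az": 0.0},
  {"jaw": 0.0,"tx": 0.0,"ty": 0.0,"tz": 0.0,"ax": -0.016,"ay": 0.0,"az": 0.0},
  {"jaw": 0.0,"tx": 0.0,"ty": 0.0,"tz": 0.0,"ax": -0.018,"ay": 0.0,"az": 0.0},
  {"jaw": 0.0,"tx": 0.0,"ty": 0.0,"tz": 0.0,"ax": -0.019,"ay": 0.0,"az": 0.0},
  {"jaw": 0.0,"tx": 0.0,"ty": -0.0004,"tz": 0.0,"ax": -0.02,"ay": 0.0,"az": 0.0},
  {"jaw": 0.0,"tx": 0.0,"ty": -0.0004,"tz": 0.0,"ax": -0.02,"ay": 0.0,"az": 0.0},
  {"jaw": 0.0,"tx": 0.0,"ty": -0.0004,"tz": 0.0,"ax": -0.02,"ay": 0.0,"az": 0.0},
])

```text
time: 17.45
tool_pos: [0.4669, -0.1391, 0.095]
ee_rot: [-3.139, 0.0, 2.955]
wrist_force: [0.3, 0.6, -7.5]
width: 0.0235
```

```bash
sed -i "s|p,d=snapshot('scene'); z1|cv2.imwrite('pics/s_last.png',p[:,:,::-1]); p,d=snapshot('scene'); z1|" step.py; python3 step.py 8 .521 -.1493 .095 -.1868; python3 - <<'E'
import cv2; a=cv2.imread('pics/s_last.png')[170:370,160:400]; cv2.imwrite('pics/v4.png',cv2.resize(a,None,fx=3,fy=3))
E
```

```text
t 17.55 meas 0.002 0.002 (n 1131 e 0.0012) innov 0.002 -0.000 x [ 0.002  0.005  0.898 -0.002] sd [0.005 0.011 0.01  0.002] phi 0.002->0.003 (cmd 0.002) pos [ 0.4669 -0.1391  0.095 ] psi -0.1866 F [ 0.2 -0.1 -7.7] Tq [0.04 0.12 0.06]
lam pred [ 0.003  0.002  0.001  0.001  0.     0.     0.    -0.    -0.    -0.001
 -0.001 -0.    -0.     0.     0.     0.   ]
[{"jaw": 0.0, "tx": -0.0009, "ty": -0.0000, "tz": 0.0000, "ax": -0.002, "ay": 0.000, "az": 0.000}, {"jaw": 0.0, "tx": -0.0057, "ty": -0.0000, "tz": 0.0000, "ax": -0.003, "ay": 0.000, "az": 0.000}, {"jaw": 0.0, "tx": -0.0151, "ty": -0.0000, "tz": 0.0000, "ax": -0.003, "ay": 0.000, "az": 0.000}, {"jaw": 0.0, "tx": -0.0275, "ty": -0.0000, "tz": 0.0000, "ax": -0.003, "ay": 0.000, "az": 0.000}, {"jaw": 0.0, "tx": -0.0399, "ty": -0.0000, "tz": 0.0000, "ax": -0.002, "ay": 0.000, "az": 0.000}, {"jaw": 0.0, "tx": -0.0493, "ty": -0.0000, "tz": 0.0000, "ax": -0.002, "ay": 0.000, "az": 0.000}, {"jaw": 0.0, "tx": -0.0542, "ty": -0.0000, "tz": 0.0000, "ax": -0.002, "ay": 0.000, "az": 0.000}, {"jaw": 0.0, "tx": -0.0550, "ty": -0.0000, "tz": 0.0000, "ax": -0.002, "ay": 0.000, "az": 0.000}]
```

View pics/v4.png

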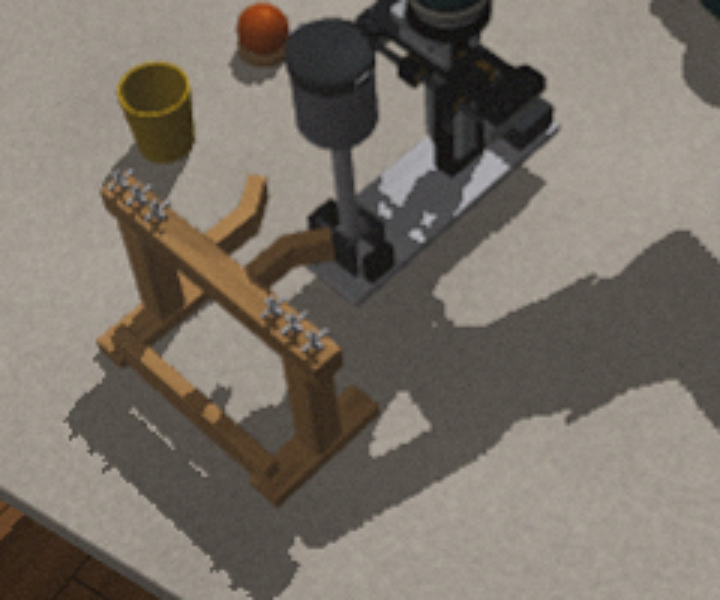

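The stand hangs level with the canister upright, about 110 mm in front of the slot mouth. In the crop the stem is at (345,190) and the tines at (250,210) and (300,250). Next, forward.

>>> step_arm([
  {"jaw": 0.0,"tx": -0.001,"ty": 0.0,"tz": 0.0,"ax": -0.002,"ay": 0.0,"az": 0.0},
  {"jaw": 0.0,"tx": -0.0057,"ty": 0.0,"tz": 0.0,"ax": -0.003,"ay": 0.0,"az": 0.0},
  {"jaw": 0.0,"tx": -0.015,"ty": 0.0,"tz": 0.0,"ax": -0.003,"ay": 0.0,"az": 0.0},
  {"jaw": 0.0,"tx": -0.0275,"ty": 0.0,"tz": 0.0,"ax": -0.003,"ay": 0.0,"az": 0.0},
  {"jaw": 0.0,"tx": -0.04,"ty": 0.0,"tz": 0.0,"ax": -0.002,"ay": 0.0,"az": 0.0},
  {"jaw": 0.0,"tx": -0.049,"ty": 0.0,"tz": 0.0,"ax": -0.002,"ay": 0.0,"az": 0.0},
  {"jaw": 0.0,"tx": -0.054,"ty": 0.0,"tz": 0.0,"ax": -0.002,"ay": 0.0,"az": 0.0},
  {"jaw": 0.0,"tx": -0.055,"ty": 0.0,"tz": 0.0,"ax": -0.002,"ay": 0.0,"az": 0.0},
])

```text
time: 18.35
tool_pos: [0.5216, -0.1494, 0.0947]
ee_rot: [-3.141, -0.0, 2.955]
wrist_force: [-0.5, 0.2, -8.5]
width: 0.0236
```

```bash
python3 step.py 8 .5751 -.1595 .095 -.1868
```

```text
t 18.45 meas -0.004 -0.005 (n 1169 e 0.0013) innov -0.003 -0.001 x [-0.005 -0.01   0.898 -0.002] sd [0.005 0.011 0.01  0.002] phi 0.000->0.000 (cmd 0.001) pos [ 0.5209 -0.1492  0.0948] psi -0.1865 F [-0.3 -0.3 -8.2] Tq [ 0.02  0.14 -0.03]
lam pred [-0.005 -0.003 -0.001 -0.     0.     0.     0.     0.     0.     0.
  0.     0.     0.     0.     0.     0.001]
[{"jaw": 0.0, "tx": -0.0009, "ty": -0.0000, "tz": -0.0000, "ax": 0.004, "ay": -0.001, "az": 0.000}, {"jaw": 0.0, "tx": -0.0057, "ty": -0.0000, "tz": -0.0000, "ax": 0.005, "ay": -0.001, "az": 0.000}, {"jaw": 0.0, "tx": -0.0152, "ty": -0.0000, "tz": -0.0001, "ax": 0.005, "ay": -0.001, "az": 0.000}, {"jaw": 0.0, "tx": -0.0276, "ty": -0.0000, "tz": -0.0001, "ax": 0.004, "ay": -0.001, "az": 0.000}, {"jaw": 0.0, "tx": -0.0400, "ty": -0.0000, "tz": -0.0002, "ax": 0.003, "ay": -0.001, "az": 0.000}, {"jaw": 0.0, "tx": -0.0495, "ty": -0.0001, "tz": -0.0003, "ax": 0.003, "ay": -0.001, "az": 0.000}, {"jaw": 0.0, "tx": -0.0543, "ty": -0.0001, "tz": -0.0003, "ax": 0.002, "ay": -0.001, "az": 0.000}, {"jaw": 0.0, "tx": -0.0552, "ty": -0.0001, "tz": -0.0003, "ax": 0.002, "ay": -0.001, "az": 0.000}]
```

>>> step_arm([
  {"jaw": 0.0,"tx": -0.001,"ty": 0.0,"tz": 0.0,"ax": 0.004,"ay": 0.0,"az": 0.0},
  {"jaw": 0.0,"tx": -0.0057,"ty": 0.0,"tz": 0.0,"ax": 0.005,"ay": 0.0,"az": 0.0},
  {"jaw": 0.0,"tx": -0.015,"ty": 0.0,"tz": 0.0,"ax": 0.005,"ay": 0.0,"az": 0.0},
  {"jaw": 0.0,"tx": -0.0275,"ty": 0.0,"tz": 0.0,"ax": 0.004,"ay": 0.0,"az": 0.0},
  {"jaw": 0.0,"tx": -0.04,"ty": 0.0,"tz": 0.0,"ax": 0.003,"ay": 0.0,"az": 0.0},
  {"jaw": 0.0,"tx": -0.0495,"ty": 0.0,"tz": 0.0,"ax": 0.003,"ay": 0.0,"az": 0.0},
  {"jaw": 0.0,"tx": -0.054,"ty": 0.0,"tz": 0.0,"ax": 0.002,"ay": 0.0,"az": 0.0},
  {"jaw": 0.0,"tx": -0.055,"ty": 0.0,"tz": 0.0,"ax": 0.002,"ay": 0.0,"az": 0.0},
])

```text
time: 19.25
tool_pos: [0.5754, -0.1595, 0.0945]
ee_rot: [-3.139, -0.001, 2.955]
wrist_force: [-0.0, 0.3, -7.4]
width: 0.0239
```

```bash
python3 step.py 8 .5751 -.1595 .060 -.1868; python3 - <<'E'
import cv2; a=cv2.imread('pics/s_last.png')[190:350,170:370]; cv2.imwrite('pics/v5.png',cv2.resize(a,None,fx=3.7,fy=3.7))
E
```

```text
t 19.35 meas 0.003 0.005 (n 1209 e 0.0013) innov 0.003 0.002 x [ 0.005  0.007  0.898 -0.002] sd [0.005 0.011 0.01  0.002] phi 0.002->0.002 (cmd 0.002) pos [ 0.5747 -0.1594  0.0945] psi -0.1865 F [-0.3 -0.3 -7.6] Tq [ 0.03  0.14 -0.01]
lam pred [ 0.004  0.003  0.001  0.    -0.    -0.    -0.    -0.    -0.001 -0.001
 -0.001 -0.001 -0.001 -0.001 -0.001 -0.001]
[{"jaw": 0.0, "tx": -0.0000, "ty": 0.0000, "tz": 0.0006, "ax": -0.003, "ay": -0.001, "az": 0.000}, {"jaw": 0.0, "tx": -0.0000, "ty": 0.0000, "tz": 0.0036, "ax": -0.004, "ay": -0.001, "az": 0.000}, {"jaw": 0.0, "tx": -0.0001, "ty": 0.0000, "tz": 0.0095, "ax": -0.003, "ay": -0.001, "az": 0.000}, {"jaw": 0.0, "tx": -0.0002, "ty": 0.0000, "tz": 0.0173, "ax": -0.003, "ay": -0.001, "az": 0.000}, {"jaw": 0.0, "tx": -0.0003, "ty": 0.0000, "tz": 0.0250, "ax": -0.002, "ay": -0.001, "az": 0.000}, {"jaw": 0.0, "tx": -0.0004, "ty": 0.0000, "tz": 0.0309, "ax": -0.001, "ay": -0.001, "az": 0.000}, {"jaw": 0.0, "tx": -0.0004, "ty": 0.0000, "tz": 0.0339, "ax": -0.001, "ay": -0.001, "az": 0.000}, {"jaw": 0.0, "tx": -0.0005, "ty": 0.0000, "tz": 0.0345, "ax": -0.001, "ay": -0.001, "az": 0.000}]
```

View pics/v5.png

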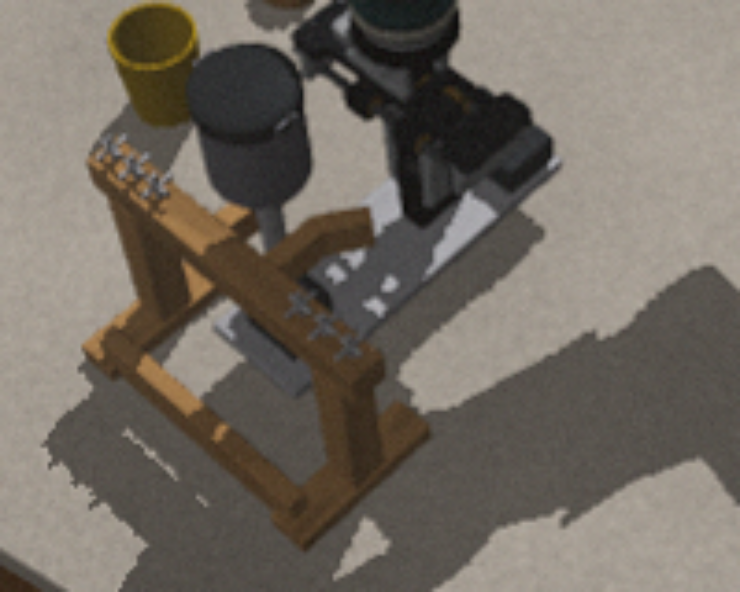

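The crop shows the stem at (270,230) between the tines, with the plate clear between the feet. Lowering now.

>>> step_arm([
  {"jaw": 0.0,"tx": 0.0,"ty": 0.0,"tz": 0.001,"ax": -0.003,"ay": 0.0,"az": 0.0},
  {"jaw": 0.0,"tx": 0.0,"ty": 0.0,"tz": 0.0036,"ax": -0.004,"ay": 0.0,"az": 0.0},
  {"jaw": 0.0,"tx": 0.0,"ty": 0.0,"tz": 0.0095,"ax": -0.003,"ay": 0.0,"az": 0.0},
  {"jaw": 0.0,"tx": 0.0,"ty": 0.0,"tz": 0.017,"ax": -0.003,"ay": 0.0,"az": 0.0},
  {"jaw": 0.0,"tx": 0.0,"ty": 0.0,"tz": 0.025,"ax": -0.002,"ay": 0.0,"az": 0.0},
  {"jaw": 0.0,"tx": 0.0,"ty": 0.0,"tz": 0.031,"ax": -0.001,"ay": 0.0,"az": 0.0},
  {"jaw": 0.0,"tx": 0.0,"ty": 0.0,"tz": 0.034,"ax": -0.001,"ay": 0.0,"az": 0.0},
  {"jaw": 0.0,"tx": 0.0,"ty": 0.0,"tz": 0.0345,"ax": -0.001,"ay": 0.0,"az": 0.0},
])

```text
time: 20.15
tool_pos: [0.5742, -0.1592, 0.0591]
ee_rot: [-3.141, -0.003, 2.955]
wrist_force: [0.2, 0.7, -7.7]
width: 0.0239
```

```bash
python3 step.py 8 .5751 -.1595 .0515 -.1868 level; python3 - <<'E'
from bal import *
m=camera_model('wrist'); p,d=snapshot('wrist'); A=cloud(m,d).reshape(-1,3); c=np.cos(-.1868);s=np.sin(-.1868)
w=A-np.array([.562,-.157,0]); X=w[:,0]*c+w[:,1]*s; Y=-w[:,0]*s+w[:,1]*c
P=A[(A[:,2]>.012)&(A[:,2]<.030)&(abs(X-.04)<.13)&(abs(Y)<.04)]; q=np.linalg.lstsq(np.c_[P[:,0]-.58,P[:,1]+.16,np.ones(len(P))],P[:,2],rcond=None)[0]; print('plate slope xy, z',q,len(P))
E
```

```text
t 20.25 meas 0.000 0.000 (n 1330 e 0.0015) innov 0.001 0.000 x [ 0.    -0.001  0.898 -0.001] sd [0.005 0.011 0.01  0.002] phi 0.001->0.001 (cmd 0.001) pos [ 0.5747 -0.1594  0.06  ] psi -0.1864 F [ 0.1 -0.5 -7.3] Tq [0.03 0.08 0.01]
lam pred [ 0.    -0.    -0.    -0.001 -0.001 -0.002 -0.003 -0.004 -0.005 -0.007
 -0.008 -0.009 -0.011 -0.013 -0.015 -0.017]
[{"jaw": 0.0, "tx": -0.0000, "ty": 0.0000, "tz": 0.0001, "ax": -0.000, "ay": -0.001, "az": 0.000}, {"jaw": 0.0, "tx": -0.0000, "ty": 0.0000, "tz": 0.0009, "ax": -0.000, "ay": -0.001, "az": 0.000}, {"jaw": 0.0, "tx": -0.0001, "ty": 0.0000, "tz": 0.0023, "ax": -0.000, "ay": -0.001, "az": 0.000}, {"jaw": 0.0, "tx": -0.0002, "ty": 0.0000, "tz": 0.0043, "ax": -0.000, "ay": -0.001, "az": 0.000}, {"jaw": 0.0, "tx": -0.0003, "ty": 0.0000, "tz": 0.0062, "ax": -0.001, "ay": -0.001, "az": 0.000}, {"jaw": 0.0, "tx": -0.0003, "ty": 0.0000, "tz": 0.0076, "ax": -0.001, "ay": -0.001, "az": 0.000}, {"jaw": 0.0, "tx": -0.0004, "ty": 0.0000, "tz": 0.0084, "ax": -0.001, "ay": -0.001, "az": 0.000}, {"jaw": 0.0, "tx": -0.0004, "ty": 0.0000, "tz": 0.0085, "ax": -0.001, "ay": -0.001, "az": 0.000}]
plate slope xy, z [-0.00503714  0.00070697  0.01973525] 18734
```

>>> step_arm([
  {"jaw": 0.0,"tx": 0.0,"ty": 0.0,"tz": 0.001,"ax": 0.0,"ay": -0.001,"az": 0.0},
  {"jaw": 0.0,"tx": 0.0,"ty": 0.0,"tz": 0.002,"ax": 0.0,"ay": -0.002,"az": 0.0},
  {"jaw": 0.0,"tx": 0.0,"ty": 0.0,"tz": 0.0035,"ax": 0.0,"ay": -0.003,"az": 0.0},
  {"jaw": 0.0,"tx": 0.0,"ty": 0.0,"tz": 0.005,"ax": 0.0,"ay": -0.004,"az": 0.0},
  {"jaw": 0.0,"tx": 0.0,"ty": 0.0,"tz": 0.0062,"ax": 0.0,"ay": -0.004,"az": 0.0},
  {"jaw": 0.0,"tx": 0.0,"ty": 0.0,"tz": 0.0072,"ax": 0.0,"ay": -0.004,"az": 0.0},
  {"jaw": 0.0,"tx": 0.0,"ty": 0.0,"tz": 0.0077,"ax": 0.0,"ay": -0.004,"az": 0.0},
])

```text
time: 21.0
tool_pos: [0.5748, -0.1595, 0.0524]
ee_rot: [-3.14, 0.003, 2.955]
wrist_force: [-0.6, 0.4, -7.8]
width: 0.0238
```

```bash
python3 step.py 7 .5751 -.1595 .0515 -.1868 level | head -1;  python3 - <<'E'
from bal import *
m=camera_model('wrist'); p,d=snapshot('wrist'); A=cloud(m,d).reshape(-1,3); c=np.cos(-.1868);s=np.sin(-.1868)
w=A-np.array([.562,-.157,0]); X=w[:,0]*c+w[:,1]*s; Y=-w[:,0]*s+w[:,1]*c
P=A[(A[:,2]>.006)&(A[:,2]<.022)&(abs(X-.04)<.13)&(abs(Y)<.04)]; q=np.linalg.lstsq(np.c_[P[:,0]-.58,P[:,1]+.16,np.ones(len(P))],P[:,2],rcond=None)[0]; print('plate slope xy, z',q,len(P))
E
```

```text
t 21.10 meas -0.001 -0.003 (n 1633 e 0.0020) innov 0.002 -0.001 x [-0.003 -0.005  0.898 -0.001] sd [0.005 0.011 0.01  0.002] phi 0.001->0.001 (cmd 0.000) pos [ 0.5749 -0.1595  0.0525] psi -0.1865 F [-0.6  0.7 -8.2] Tq [0.04 0.16 0.02]
plate slope xy, z [-0.00065149 -0.00024873  0.01223399] 18726
```

>>> step_arm([
  {"jaw": 0.0,"tx": 0.0,"ty": 0.0,"tz": 0.0003,"ax": 0.0,"ay": 0.0,"az": 0.0},
  {"jaw": 0.0,"tx": 0.0,"ty": 0.0,"tz": 0.0006,"ax": 0.0,"ay": 0.0,"az": 0.0},
  {"jaw": 0.0,"tx": 0.0,"ty": 0.0,"tz": 0.0009,"ax": 0.0,"ay": 0.0,"az": 0.0},
  {"jaw": 0.0,"tx": 0.0,"ty": 0.0,"tz": 0.0012,"ax": 0.0,"ay": 0.0,"az": 0.0},
])

```text
time: 21.55
tool_pos: [0.575, -0.1596, 0.0519]
ee_rot: [-3.14, 0.004, 2.955]
wrist_force: [-1.7, 0.2, -3.8]
width: 0.0238
```

>>> step_arm([
  {"jaw": 0.0,"tx": 0.0,"ty": 0.0,"tz": 0.0004,"ax": 0.0,"ay": 0.0,"az": 0.0},
  {"jaw": 0.0,"tx": 0.0,"ty": 0.0,"tz": 0.0005,"ax": 0.0,"ay": 0.0,"az": 0.0},
  {"jaw": 0.3,"tx": 0.0,"ty": 0.0,"tz": 0.0005,"ax": 0.0,"ay": 0.0,"az": 0.0},
  {"jaw": 0.5,"tx": 0.0,"ty": 0.0,"tz": 0.0005,"ax": 0.0,"ay": 0.0,"az": 0.0},
  {"jaw": 0.7,"tx": 0.0,"ty": 0.0,"tz": 0.0005,"ax": 0.0,"ay": 0.0,"az": 0.0},
  {"jaw": 0.8,"tx": 0.0,"ty": 0.0,"tz": 0.0005,"ax": 0.0,"ay": 0.0,"az": 0.0},
  {"jaw": 0.8,"tx": 0.0,"ty": 0.0,"tz": 0.0,"ax": 0.0,"ay": 0.0,"az": 0.0},
  {"jaw": 0.8,"tx": 0.0,"ty": 0.0,"tz": 0.0,"ax": 0.0,"ay": 0.0,"az": 0.0},
])

```text
time: 22.35
tool_pos: [0.5752, -0.1596, 0.0521]
ee_rot: [-3.14, 0.004, 2.955]
wrist_force: [-0.6, 0.1, 1.3]
width: 0.0644
```

>>> step_arm([
  {"jaw": 0.8,"tx": 0.0,"ty": 0.0,"tz": 0.0,"ax": 0.0,"ay": 0.0,"az": 0.0},
  {"jaw": 0.8,"tx": 0.0,"ty": 0.0,"tz": -0.005,"ax": 0.0,"ay": 0.0,"az": 0.0},
  {"jaw": 0.8,"tx": 0.0,"ty": 0.0,"tz": -0.02,"ax": 0.0,"ay": 0.0,"az": 0.0},
  {"jaw": 0.8,"tx": 0.0,"ty": 0.0,"tz": -0.04,"ax": 0.0,"ay": 0.0,"az": 0.0},
  {"jaw": 0.8,"tx": 0.01,"ty": 0.0,"tz": -0.06,"ax": 0.0,"ay": 0.0,"az": 0.0},
  {"jaw": 0.8,"tx": 0.03,"ty": 0.0,"tz": -0.08,"ax": 0.0,"ay": 0.0,"az": 0.0},
  {"jaw": 0.8,"tx": 0.05,"ty": 0.0,"tz": -0.1,"ax": 0.0,"ay": 0.0,"az": 0.0},
  {"jaw": 0.8,"tx": 0.06,"ty": 0.0,"tz": -0.11,"ax": 0.0,"ay": 0.0,"az": 0.0},
])

```text
time: 23.15
tool_pos: [0.5159, -0.1485, 0.1656]
ee_rot: [-3.139, 0.009, 2.955]
wrist_force: [0.5, -0.3, -0.7]
width: 0.0754
```

```bash
python3 - <<'E'
from bal import *
o=get_obs(); print(o['time'],o['tool_pos'],o['wrist_force'])
p,d=snapshot('scene'); OFF=np.array([.0004,-.0007,-.0009])
f=dict(tool_pos=[.5751,-.1596,.0518],ee_rot=[np.pi,0,np.pi-.1868]); print('lam',est(f,d,OFF,0))
a=p[170:370,160:400,::-1]; cv2.imwrite('pics/v6.png',cv2.resize(a,None,fx=3,fy=3))
m=camera_model('wrist'); pw,dw=snapshot('wrist'); A=cloud(m,dw).reshape(-1,3)
w=A-np.array([.562,-.157,0]); c,s=np.cos(-.1868),np.sin(-.1868); X=w[:,0]*c+w[:,1]*s; Y=-w[:,0]*s+w[:,1]*c
P=A[(A[:,2]>.006)&(A[:,2]<.018)&(abs(X-.04)<.15)&(abs(Y)<.06)]; P=P[P[:,2]>.0085]; q=np.linalg.lstsq(np.c_[P[:,0]-.58,P[:,1]+.16,np.ones(len(P))],P[:,2],rcond=None)[0]; print('plate',q,len(P),rect(P))
o=get_obs();print(o['time'])
p,d=snapshot('scene'); print('lam later',est(f,d,OFF,0))
E
```

```text
23.15 [ 0.51593981 -0.14846747  0.16560339] [ 0.4542097  -0.26141199 -0.7431209 ]
lam (np.float64(-0.03727392205887814), np.float64(-1.224646799147353e-16), 1837, np.float64(0.0023438535978035913))
plate [ 0.00345582 -0.00044275  0.01156616] 12660 ((595.8212890625, -162.55938720703125), (89.88877868652344, 268.3658142089844), 79.23589324951172)
23.25
lam later (np.float64(-0.04210186838432224), np.float64(-1.224646799147353e-16), 1835, np.float64(0.0023408932764419424))
```

View pics/v6.png

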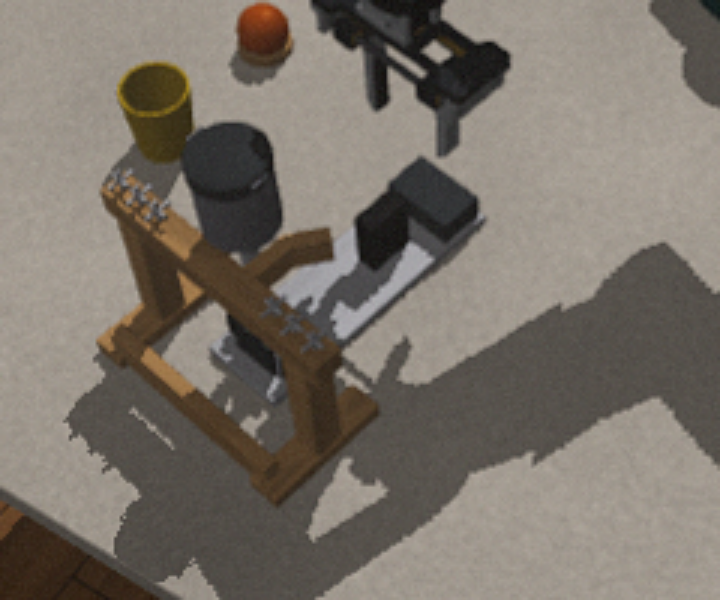

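The stand is flat between the rack's feet and the gripper is clear of it. The canister, at (235,190) in the crop, is settling slowly towards a tine. I'll retract further and check that it has come to rest.

>>> step_arm([
  {"jaw": 0.8,"tx": 0.02,"ty": 0.0,"tz": -0.02,"ax": 0.0,"ay": 0.0,"az": 0.0},
  {"jaw": 0.8,"tx": 0.05,"ty": 0.0,"tz": -0.05,"ax": 0.0,"ay": 0.0,"az": 0.0},
  {"jaw": 0.8,"tx": 0.08,"ty": 0.0,"tz": -0.08,"ax": 0.0,"ay": 0.0,"az": 0.0},
  {"jaw": 0.8,"tx": 0.1,"ty": 0.0,"tz": -0.1,"ax": 0.0,"ay": 0.0,"az": 0.0},
  {"jaw": 0.8,"tx": 0.1,"ty": 0.0,"tz": -0.1,"ax": 0.0,"ay": 0.0,"az": 0.0},
  {"jaw": 0.8,"tx": 0.1,"ty": 0.0,"tz": -0.1,"ax": 0.0,"ay": 0.0,"az": 0.0},
  {"jaw": 0.8,"tx": 0.1,"ty": 0.0,"tz": -0.1,"ax": 0.0,"ay": 0.0,"az": 0.0},
  {"jaw": 0.8,"tx": 0.1,"ty": 0.0,"tz": -0.1,"ax": 0.0,"ay": 0.0,"az": 0.0},
])

```text
time: 24.1
tool_pos: [0.4176, -0.1295, 0.2603]
ee_rot: [-3.141, 0.003, 2.955]
wrist_force: [0.6, 0.9, -0.9]
width: 0.0756
```

```bash
python3 - <<'E'
from bal import *
OFF=np.array([.0004,-.0007,-.0009]); f=dict(tool_pos=[.5751,-.1596,.0518],ee_rot=[np.pi,0,np.pi-.1868])
for i in range(7):
    p,d=snapshot('scene')
    if i in(0,3,6): print(get_obs()['time'],est(f,d,OFF,-.05))
for q in('cup','ball_center','tumbler'): print(q,[(round(x['confidence'],2),np.round(x['rect'],1).tolist()) for x in silhouettes('scene',q)[:1]])
p0,d0=snapshot('top'); z=np.load('top0.npz')
for n,(r,c) in dict(cup=(slice(255,300),slice(475,525)),ball=(slice(328,362),slice(470,508)),tumbler=(slice(200,242),slice(122,168))).items(): print(n,'mean change',np.abs(p0[r,c].astype(int)-z['p'][r,c]).mean().round(1))
a=p[170:370,160:400,::-1]; cv2.imwrite('pics/v7.png',cv2.resize(a,None,fx=3,fy=3))
E
```

```text
24.15 (np.float64(-0.06302358263814065), np.float64(-1.224646799147353e-16), 1840, np.float64(0.002397172027154501))
24.3 (np.float64(-0.0624606943025393), np.float64(-1.224646799147353e-16), 1834, np.float64(0.0022498910080273452))
24.45 (np.float64(-0.06268464160806551), np.float64(-1.224646799147353e-16), 1818, np.float64(0.0021796285132024136))
cup [(0.92, [200.1, 191.0, 220.8, 228.0])]
ball_center [(0.59, [240.9, 169.7, 257.4, 188.6])]
tumbler [(0.88, [458.1, 336.6, 489.9, 376.6])]
cup mean change 7.4
ball mean change 7.3
tumbler mean change 13.7
```

View pics/v7.png

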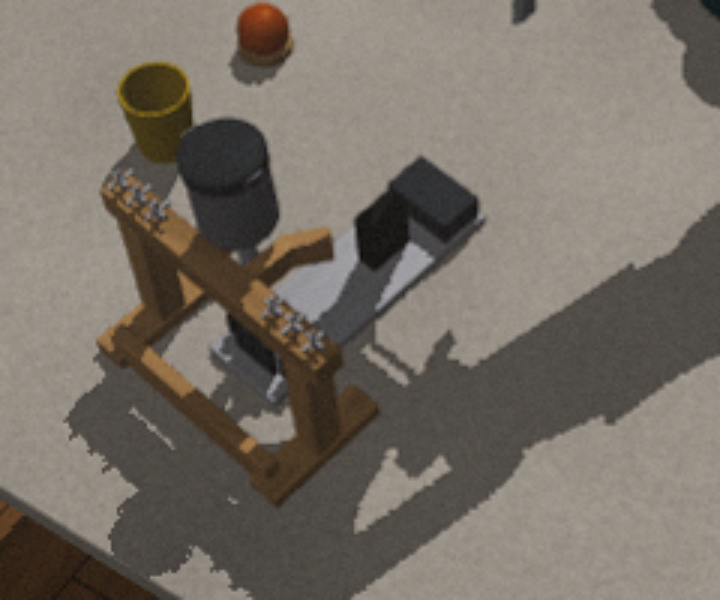

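The stem now rests on a tine at 0.063 rad, which is the slot's own clearance, and it has stopped moving. The bystanders haven't moved and the arm is clear, so I'll hand in.

```bash
python3 -c "
from bench import *
print(close_job())"
```

```text
the job is handed in; nothing more can be done
None
```

The job is done and handed in at about 24.5 s of the 72 s allowed. The stand is parked in the rack, and its stem rests against one tine.

- **Lift and balance:** I gripped the rib 13 mm towards the stem side of its middle, lifted the stand about 43 mm where it stood, and tilted it to bring the canister up. It stayed off the shelf and balanced from about 5.7 to 11.3 s. All the camera readings in that time were within 0.02 rad of upright, and from 6.7 s on within 0.005 rad.
- **Carry and insertion:** I carried it to the rack while continuing to balance it. Readings between moves stayed within 0.01 rad of upright. The stem then went straight into the slot from the front.
- **Set-down and release:** I corrected a small nose-down pitch, lowered until the shelf took the weight, opened the gripper and backed away.

**Last checks:**
- **Stem:** it rests at 0.063 rad, which is what the slot's clearance allows, and it stayed still over three pictures in 0.3 s.
- **Plate:** flat to about 0.003 rad in the last wrist-camera fit.
- **Bystanders:** in the scene camera, the cup, ball and tumbler are still where they were. The top-camera comparison did show brightness changes around all three (largest at the tumbler); I put these down to the arm's moved shadow but didn't check further.
- **Gripper:** it is well clear of everything, and the wrist force reads about zero.

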